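# Third hand at the gel casting stand

## Task

Take the gel cassette with the blue edges out of the drying rack and lower it upright into the pocket of the casting stand, short glass plate to the front (the side with the two metal fingers), with its side edge up against the aluminium fence. Then press it straight down on the sprung rubber gasket bar with a steady push of about 11 newtons (the red pointer stands in the green band) and keep it held and pressed like that, so that I can tighten the thumbscrew: your program finishes while still gripping and pressing the cassette. It is glass, so press gently and never ram it, and leave the other cassettes and the other things on the bench as they are.

Things in the scene. Friction and masses are not known exactly. Their poses are not given: they have to be found in the camera images.
- blue_cassette: Gel cassette with blue spacer strips down both side edges, clear glass plates, 0.14 kg. 100 mm wide (its y), 8 mm thick (x), 85 mm tall (z, up). Origin: centre of underside. Plate at +x is 85 mm tall, the short one at -x 77 mm. Starts upright in one of the rack's 3 places. Grip firmly (30-50 N) from above across the 8 mm, mid top edge, fingertips about 28 mm below the top.
- fence_edge (a point): Middle of the blue cassette's +y side edge (50 mm from its middle, 42.5 mm above its underside): the edge that touches the fence when the short plate faces the front.
- yellow_cassette: Another cassette of the same size and mass, with yellow spacer strips; stands in the rack and must stay there. Origin: centre of the underside.
- white_cassette: Another cassette of the same size and mass, with white spacer strips; stands in the rack and must stay there. Origin: centre of the underside.
- rack: Drying rack, fixed: white tray with bare steel wire hoops, 196 mm (its x) by 124 mm (its y); origin: centre of underside. Places at x = -56, 0, +56 mm hold cassettes upright, undersides 10 mm above the origin, cassette axes along the rack's, about 2 mm play each side; hoops 48 mm high at y = -34 and +34 mm. Cassettes lift straight up.
- stand: Gel casting stand, fixed: grey base 100 mm (its x) by 190 mm (y), 15 mm high. Origin: on the worktop below the middle of the seated cassette; -x is the front, z up. Upright pocket 12 mm wide (x = -6 to +6 mm). In front two metal fingers, at y = -46 and +34 mm, 71 mm high with flared tips. The seated cassette's axes are parallel to the stand's and its origin right above the stand's.
- fence_face (a point): Point on the face of the aluminium fence (stand's +y side, 90 mm high): in the stand's frame x = 0, y = +50 mm, 60 mm above the worktop.
- gasket: Rubber-topped sprung bar in the floor of the pocket, 108 mm long (stand's y), 10 mm wide. Origin: middle of its top face, 34 mm above the worktop when free. Sinks 1 mm per 1.5 N, stop at 12 mm. Its red pointer stands in the green band of the white index plate when sunk about 5 to 10 mm (7 to 15 N).
- comb: White plastic gel comb, 104 by 37 by 4 mm, loose on the bench; origin at the middle of its back's underside. Leave it alone.
- timer: Digital bench timer, 66 by 66 by 19 mm, loose; origin at the centre of its underside. Leave it alone.
- vial_1: Small brown glass vial with white cap, 22 by 24 by 47 mm, loose; origin at the centre of its underside. Leave it alone.
- back_lip (a point): Middle of the flared top of the stand's white back plate, 85 mm above the worktop; the plate's flat face is at x = +6 mm in the stand's frame, up to 76 mm high.
- screw_pad (a point): Face of the thumbscrew's pad (stand's -y side; not for you): in the stand's frame y = -62 mm, 50 mm above the worktop; its post is 67 mm high. Between pad and fence the 100 mm cassette has 12 mm of play along y.

How it is judged:
By the outcome, as a careful person would: the job done as asked, in the order asked, and still so for the second after the job is handed in, while the arm keeps its last pose, push and grip.
It also fails if it takes over 51 s, if anything falls off the work surface, if the arm or the gripper's body presses on something with over 40 N, if the wrist force passes 120 N, or if a joint passes its speed limit or range.

## Robot

A 6-joint arm with a two-finger parallel gripper is mounted at the origin on a cart in front of the work surface, level with it; the furniture and walls round the work are solid. World frame = base frame: x ahead of the robot, y to its left, z up, the work surface at z = 0. Lengths are in m, angles in rad, forces in N, time in s.
With the tool pointing down it reaches from about 0.35 to 0.775 m from the base axis. Payload 5.5 kg.
Tool frame: the origin (TCP) lies at the very end of the fingers, on their centre line; the grasp point (between the pads) lies 19 mm behind it; z points along the fingers, y is the direction in which the jaws open and shut (so a half turn about z gives the same grasp; the last joint's range is limited). The gripper opens to 85 mm and grips with 20 to 120 N. Pads are 22 mm wide; open, the fingers measure 114 mm over their backs; the gripper's body (76 mm by 85 mm) begins 54 mm behind the grasp point. The pads swing forward as they close: fully open they stand 13 mm farther back than shut.
Start: joints at [-1.362, 0.313, 0.046, 1.304, 0, 1.431], TCP at [0.197, -0.54, 0.231] pointing down, gripper open.
Joint ranges: [-2.76, 2.76], [-0.86, 1.69], [-1.03, 1.26], [-2.2, 2.34], [-1.47, 1.5], [-3.14, 3.14]. Speed limits (rad/s): [2.57, 2.57, 3.14, 3.14, 3.14, 3.14].

## Interface

Orientations are given as a unit quaternion [w, x, y, z].
In Python, from workcell import get_state, read_camera, hand_in, find_in, silhouettes gives the robot as it stands. The module is installed in compiled form; this text tells all that it offers.
- The arm moves only by the tool send_rows, never from a script. Its argument "deltas" is a list that holds one entry, the list of rows, each a list of 6 numbers: the shift along the world's x, y, z in cm, then the turn, a rotation vector about the world's x, y, z in degrees. In form: [[[dx, dy, dz, wx, wy, wz], ...]]. A call has 1 to 12 rows; each row is the pose to reach, as a shift and turn from the pose commanded when the call began; what a row does not reach only later rows make up. A row lasts 1/10 s, in which the tool goes at most 50 mm and 8.59 degrees, less where a joint would pass 70% of its speed; a pose out of reach is approached as far as the arm can. A call with a gripper value outside its range is refused whole. "jaw" is the opening, from -1 (shut) to 1 (fully open), so that 0 is half open, set as the call begins (left out, the last holds). The fingers move at their own pace and stop on an object; "force" is the grip in N (left out, the last holds). Time passes only in rows, so rows that repeat a pose let the fingers close. It gives the time, the measured TCP pose, the force and the opening at its end, in the units of the state.
- get_state(): the state, without advancing time (a new reading comes with each control period).
- read_camera(name): name is "scene" or "top" or "wrist"; returns a dict with "img" (384x512x3 uint8, red, green, blue), "z_map" (384x512 float32, m along the optical axis (not along the pixel's ray), 0 where there is no reading), "vfov" (degrees; the focal length in pixels is half the picture's height over the tangent of half this angle, whatever the lens; pixels are square), "cx", "cy" (the principal point, pixels), "R" (3x3) and "t" (3): a world point X has camera coordinates R X + t; the wrist camera has in their place "hand_eye" (4x4, takes a point from camera to tool coordinates, whose origin is the TCP and whose axes are the flange's). Camera axes: x right, y down, z forward; pixel columns grow to the right and rows downward; lengths in m; the calibration is good to about 2 mm. The wrist camera is an equidistant fisheye: a pixel r from the principal point sees the ray r / f radians off the axis. A picture is of the moment at which its call begins: read the wrist's pose just before it.
- hand_in(): hands the job in, once; it reports no verdict.
Trained networks look in a picture, given as the dict that the camera call returned (one of the last four; its "shot" number tells which), for a name from the list of things; names that differ only in an ending like _2 or _b are one class to them, and where a whole thing is asked for, a point or a joint stands for the part that bears it (a point fixed in the world has none). Each returns a list of dicts, best first, with "conf" (0 to 1); they miss things now and then, are a little off and sometimes report something else, mostly with a low value. They report only what shows in the picture. A call takes as long as a camera call.
- find_in(picture, thing): "box" ([centre column, centre row, width, height] in pixels, round what is visible of it).
- silhouettes(picture, thing): "mask" (384x512 bool, what is visible of it) and "box" ([centre column, centre row, width, height] in pixels, round what is visible of it).
The state is a dict: "clock": time; "joint_pos": joint angles; "qvel": joint speeds; "tau": joint torques, N m; "tcp_pos": TCP position; "orientation": TCP orientation; "wrist_force": force on the tool from outside, world axes, zero at the start; "ft_torque": the same for the moment, N m; "finger_gap": finger opening in m.
Only numpy, scipy, OpenCV 4.12 (cv2) and the standard library are available. Lean on these libraries where they do the work, as an engineer would, in place of code of your own. Each camera call takes 0.05 s, during which the arm holds its last target.

## Working session

There is one attempt and no reset: what is moved stays moved. The work goes in short steps, Python scripts to look and compute and a tool call to move; the robot and the scene stay as the last step left them, time stands still between calls to the robot, and variables do not carry over. Pictures are saved under pics/ and viewed, and the job is handed in when it is done.

Besides the shell and the picture viewer there is one more tool, called after "Emit:" as name(argument=value, ...), one argument or row to a line, values as JSON. send_rows: Moves the arm, as the interface text tells. Its arguments: {"type":"object","properties":{"deltas":{"type":"array","items":{"type":"array","items":{"type":"array","items":{"type":"number"}}}},"jaw":{"type":"number"},"force":{"type":"number"}},"required":["deltas"]}

```bash
mkdir -p pics; ls
cat > h.py <<'E'
import numpy as np, cv2
from workcell import *
def save(p,n): cv2.imwrite('pics/'+n+'.png',cv2.cvtColor(p['img'],cv2.COLOR_RGB2BGR))
def world(p,us,vs,z=None):
    us=np.asarray(us,float);vs=np.asarray(vs,float)
    f=384/2/np.tan(np.radians(p['vfov'])/2)
    zz=p['z_map'][vs.astype(int),us.astype(int)]
    c=np.stack([(us-p['cx'])/f*zz,(vs-p['cy'])/f*zz,zz],-1)
    return (c-p['t'])@np.asarray(p['R'])
E
python3 - <<'E'
from h import *
import pickle
s=get_state(); print({k:np.round(v,3) for k,v in s.items()})
for n in ['scene','top']:
    p=read_camera(n); save(p,n+'1'); pickle.dump(p,open(n+'1.pkl','wb'))
    print(n,p['vfov'],p['cx'],p['cy'],np.round(p['R'],3).tolist(),np.round(p['t'],3))
    for t in ['blue_cassette','yellow_cassette','white_cassette','rack','stand','gasket','comb','timer','vial_1']:
        print(t,[(round(d['conf'],2),np.round(d['box']).tolist()) for d in find_in(p,t)[:3]])
E
```

```text
pics
{'clock': np.float64(0.0), 'joint_pos': array([-1.362,  0.314,  0.045,  1.304, -0.   ,  1.431]), 'qvel': array([-0.   ,  0.   , -0.   ,  0.   ,  0.001,  0.001]), 'tau': array([ 0.0000e+00, -4.8063e+01,  2.9853e+01,  1.9000e-02, -0.0000e+00,
        0.0000e+00]), 'tcp_pos': array([ 0.196, -0.54 ,  0.23 ]), 'orientation': array([-0.001,  0.985,  0.174, -0.   ]), 'wrist_force': array([0.335, 0.94 , 0.043]), 'ft_torque': array([ 0.026, -0.016, -0.01 ]), 'finger_gap': np.float64(0.085)}
scene 56.33848701669977 257.79090862305964 198.26380954247685 [[-0.878, -0.478, -0.007], [-0.196, 0.372, -0.907], [0.436, -0.796, -0.42]] [0.512 0.12  0.777]
blue_cassette [(0.68, [258.0, 226.0, 37.0, 43.0])]
yellow_cassette [(0.66, [222.0, 245.0, 36.0, 50.0])]
white_cassette [(0.6, [242.0, 237.0, 34.0, 47.0])]
rack [(0.95, [238.0, 260.0, 105.0, 57.0])]
stand [(0.56, [292.0, 191.0, 65.0, 45.0])]
gasket [(0.73, [294.0, 190.0, 62.0, 46.0])]
comb [(0.69, [334.0, 214.0, 14.0, 17.0])]
timer [(0.78, [178.0, 300.0, 43.0, 34.0])]
vial_1 []
top 46.52546599166944 257.4492935091786 185.56201937918382 [[0.0, -1.0, -0.014], [-0.982, 0.002, -0.188], [0.188, 0.014, -0.982]] [0.165 0.522 1.082]
blue_cassette [(0.57, [244.0, 204.0, 14.0, 43.0]), (0.41, [348.0, 194.0, 40.0, 13.0])]
yellow_cassette [(0.54, [199.0, 193.0, 22.0, 44.0])]
white_cassette [(0.69, [352.0, 197.0, 92.0, 52.0]), (0.54, [220.0, 199.0, 13.0, 39.0])]
rack [(0.87, [222.0, 204.0, 87.0, 64.0]), (0.69, [244.0, 204.0, 12.0, 40.0])]
stand [(0.81, [354.0, 194.0, 92.0, 52.0]), (0.53, [221.0, 198.0, 14.0, 40.0])]
gasket [(0.46, [346.0, 195.0, 36.0, 10.0])]
comb [(0.63, [330.0, 249.0, 44.0, 19.0])]
timer [(0.76, [152.0, 196.0, 30.0, 32.0]), (0.49, [245.0, 205.0, 12.0, 41.0])]
vial_1 [(0.44, [314.0, 134.0, 8.0, 14.0])]
```

Run:
```python
from h import *
a=cv2.imread('pics/top1.png'); cv2.imwrite('pics/top1c.png',cv2.resize(a[110:290,130:420],(783,486),interpolation=cv2.INTER_CUBIC))
a=cv2.imread('pics/scene1.png'); cv2.imwrite('pics/scene1c.png',cv2.resize(a[140:340,140:380],(720,600),interpolation=cv2.INTER_CUBIC))
```

```text
(no output)
```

View pics/top1c.png

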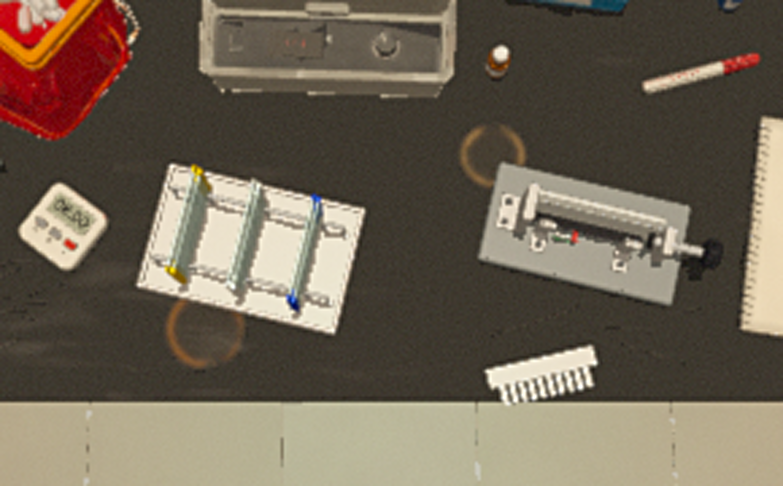

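View pics/scene1c.png

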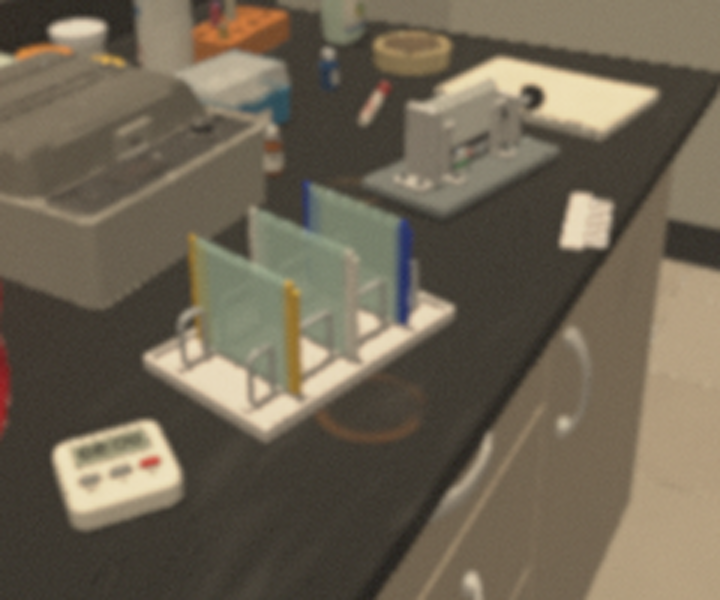

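The top picture shows the rack on the left (blue cassette the rightmost of the three, ~(306,252) in the crop). The stand is on the right, fence to its left, fingers towards the robot and thumbscrew at the right end. Next I measure poses from the depth.

Run:
```python
from h import *
import pickle
p=pickle.load(open('top1.pkl','rb'))
V,U=np.mgrid[0:384,0:512]
W=world(p,U.ravel(),V.ravel()).reshape(384,512,3)
img=p['img'].astype(int)
def rg(b): 
    c,r,w,h=b; return slice(int(r-h/2),int(r+h/2)+1),slice(int(c-w/2),int(c+w/2)+1)
# worktop check
print('table',W[270,200],W[250,280])
s=rg([222,204,90,66]); w=W[s].reshape(-1,3); z=w[:,2]; im=img[s].reshape(-1,3)
print(np.histogram(z,bins=np.arange(-.01,.12,.005)))
m=(im.min(1)>150)&(z<.03); hull=w[m][:,:2].astype(np.float32)
r=cv2.minAreaRect(hull); print('rack tray',r, cv2.boxPoints(r))
for nm,b in [('blue',[244,204,16,46]),('white',[220,199,15,42]),('yel',[199,193,24,46])]:
    w=W[rg(b)].reshape(-1,3); t=w[w[:,2]>.075]; c=t.mean(0); r=cv2.minAreaRect(t[:,:2].astype(np.float32)); print(nm,len(t),c,np.percentile(t[:,2],[5,50,95]),r)
s=rg([354,194,94,56]); w=W[s].reshape(-1,3); z=w[:,2]
print(np.histogram(z,bins=np.arange(-.01,.12,.005)))
m=(z>.008)&(z<.022); r=cv2.minAreaRect(w[m][:,:2].astype(np.float32)); print('stand base',r,cv2.boxPoints(r))
```

```text
table [ 0.31289493  0.41796189 -0.75564176] [0.36220026 0.10655602 0.00049692]
(array([  12,  823, 1915, 1628,  578,   67,   34,   42,   34,   30,   42,
        140,   73,   30,   27,   31,   44,   51,   61,  179,  116,  117,
          4,    0,    0]), array([-0.01 , -0.005,  0.   ,  0.005,  0.01 ,  0.015,  0.02 ,  0.025,
        0.03 ,  0.035,  0.04 ,  0.045,  0.05 ,  0.055,  0.06 ,  0.065,
        0.07 ,  0.075,  0.08 ,  0.085,  0.09 ,  0.095,  0.1  ,  0.105,
        0.11 ,  0.115]))
rack tray ((0.48839303851127625, 0.2554917335510254), (0.1955728828907013, 0.12408000975847244), 76.41987609863281) [[0.40512678 0.17500645]
 [0.5257378  0.14587185]
 [0.5716593  0.33597702]
 [0.45104825 0.36511162]]
blue 159 [0.47404909 0.20106045 0.08967048] [0.07758986 0.08960375 0.09730634] ((0.4740363657474518, 0.20128950476646423), (0.00852763932198286, 0.09834393113851547), 76.681884765625)
white 174 [0.48375905 0.2535415  0.10782342] [0.07790584 0.08973443 0.09819458] ((0.41020870208740234, 0.22391670942306519), (0.24386681616306305, 0.062410615384578705), 22.334747314453125)
yel 199 [0.49630782 0.3063593  0.11058359] [0.078385   0.0888608  0.09799967] ((0.4114115834236145, 0.25493669509887695), (0.28547224402427673, 0.07320892065763474), 31.741361618041992)
(array([   4,  737, 1677,  117,  555, 1153,  214,   37,  110,   99,   46,
         34,   61,   76,   78,   74,   60,   56,   72,   92,   45,    2,
          0,    0,    0]), array([-0.01 , -0.005,  0.   ,  0.005,  0.01 ,  0.015,  0.02 ,  0.025,
        0.03 ,  0.035,  0.04 ,  0.045,  0.05 ,  0.055,  0.06 ,  0.065,
        0.07 ,  0.075,  0.08 ,  0.085,  0.09 ,  0.095,  0.1  ,  0.105,
        0.11 ,  0.115]))
stand base ((0.5198810696601868, -0.07633520662784576), (0.20530802011489868, 0.14749909937381744), 78.33805847167969) [[ 0.42690375 -0.16196266]
 [ 0.5713581  -0.19177765]
 [ 0.6128584   0.00929224]
 [ 0.46840405  0.03910723]]
```

Run:
```python
from h import *
p=read_camera('wrist'); save(p,'w0'); print({k:(v if k not in('img','z_map') else v.shape) for k,v in p.items()})
```

```text
{'img': (384, 512, 3), 'z_map': (384, 512), 'vfov': 65.70646984690485, 'cx': 254.92363896198216, 'cy': 192.08243226474318, 'hand_eye': array([[ 2.48655339e-04, -9.64271546e-01, -2.64915693e-01,
         6.79716527e-02],
       [ 9.99999848e-01,  1.09268386e-04,  5.40892480e-04,
        -1.45538584e-03],
       [-4.92620318e-04, -2.64915788e-01,  9.64271426e-01,
        -1.41164503e-01],
       [ 0.00000000e+00,  0.00000000e+00,  0.00000000e+00,
         1.00000000e+00]]), 'shot': 3}
```

Emit:
send_rows(
  deltas=[
    [[3,5,2,0,0,8],[6,9,4,0,0,16],[9,13,6,0,0,24],[12,17,7,0,0,32],[15,21,8,0,0,40],[18,25,9,0,0,48],[20,29,9,0,0,56],[22,33,9,0,0,64],[24,37,9,0,0,72],[24,40,9,0,0,80],[24,43,9,0,0,88],[24,43,9,0,0,90]],
  ],
)

```text
clock: 2.25
tcp_pos: [0.4363, -0.1071, 0.3218]
orientation: [-0.0, 0.57, 0.821, 0.0]
wrist_force: [0.0, -1.1, -0.0]
finger_gap: 0.0857
```

Run:
```python
from h import *
import pickle
s=get_state();p=read_camera('wrist'); save(p,'w1'); pickle.dump((s,p),open('w1.pkl','wb')); print(s['tcp_pos'],s['orientation'],s['clock'])
```

```text
[ 0.4362547  -0.10707218  0.32176437] [-7.04302472e-05  5.70208575e-01  8.21499839e-01  4.36308872e-04] 2.25
```

View pics/w1.png

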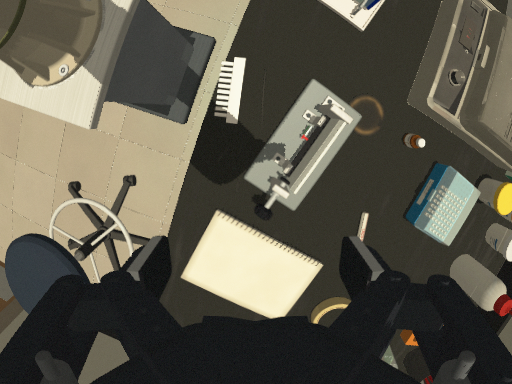

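The wrist view shows the stand at ~(303,143), with fingers on the left (towards the robot), the thumbscrew at (265,210) and the fence at the upper right end. I'll fit its pose, first looking closer.

Emit:
send_rows(
  deltas=[
    [[0,-2,-2,0,0,-6],[0,-4,-4,0,0,-12],[0,-6,-6,0,0,-18],[0,-6,-8,0,0,-24],[0,-6,-9,0,0,-28],[0,-6,-9,0,0,-28],[0,-6,-9,0,0,-28]],
  ],
)

```text
clock: 3.0
tcp_pos: [0.4365, -0.1708, 0.2316]
orientation: [0.0, 0.755, 0.656, -0.0]
wrist_force: [-0.5, -0.2, 0.6]
finger_gap: 0.0855
```

```bash
cat >> h.py <<'E'
from scipy.spatial.transform import Rotation as Ro
def tool(s):
    q=s['orientation']; T=np.eye(4); T[:3,:3]=Ro.from_quat([q[1],q[2],q[3],q[0]]).as_matrix(); T[:3,3]=s['tcp_pos']; return T
def wworld(s,p,us,vs):
    us=np.asarray(us,float);vs=np.asarray(vs,float)
    f=384/2/np.tan(np.radians(p['vfov'])/2)
    dx,dy=us-p['cx'],vs-p['cy']; r=np.hypot(dx,dy)+1e-9; th=r/f
    zz=p['z_map'][np.clip(vs.round().astype(int),0,383),np.clip(us.round().astype(int),0,511)]
    k=np.tan(th)/r*zz
    c=np.stack([dx*k,dy*k,zz,np.ones_like(zz)],-1)
    return (c@(tool(s)@p['hand_eye']).T)[...,:3]
def wproj(s,p,X):
    X=np.atleast_2d(X); C=np.linalg.inv(tool(s)@p['hand_eye']); c=X@C[:3,:3].T+C[:3,3]
    f=384/2/np.tan(np.radians(p['vfov'])/2); rr=np.hypot(c[:,0],c[:,1]); th=np.arctan2(rr,c[:,2])
    return np.stack([p['cx']+f*th*c[:,0]/rr,p['cy']+f*th*c[:,1]/rr],-1)
E
python3 - <<'E'
from h import *
import pickle
s=get_state();p=read_camera('wrist'); save(p,'w2'); pickle.dump((s,p),open('w2.pkl','wb')); print(s['tcp_pos'],s['orientation'],s['clock'])
for t in ['stand','gasket','back_lip','fence_face','screw_pad']:
        print(t,[(round(d['conf'],2),np.round(d['box']).tolist()) for d in find_in(p,t)[:3]])
V,U=np.mgrid[0:384,0:512]
W=wworld(s,p,U.ravel(),V.ravel()).reshape(384,512,3)
pickle.dump(W,open('W2.pkl','wb'))
E
```

```text
[ 0.43647599 -0.17077612  0.23159546] [ 6.14692542e-05  7.54577480e-01  6.56210959e-01 -2.17258993e-06] 3.0
stand [(0.59, [295.0, 90.0, 93.0, 173.0])]
gasket [(0.95, [298.0, 72.0, 17.0, 93.0])]
back_lip [(0.57, [294.0, 90.0, 97.0, 180.0])]
fence_face [(0.86, [295.0, 92.0, 95.0, 179.0])]
screw_pad [(0.78, [296.0, 92.0, 96.0, 183.0])]
```

View pics/w2.png

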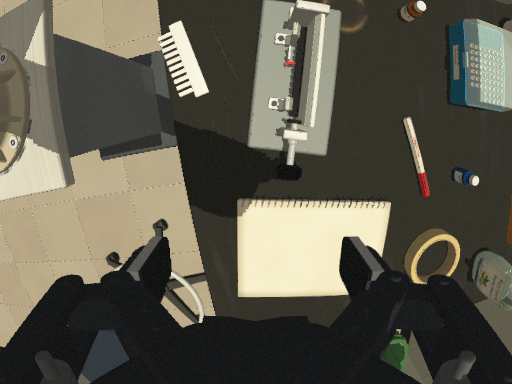

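Emit:
send_rows(
  deltas=[
    [[2,4,0,0,0,-4],[3,7,0,0,0,-4],[4,8,0,0,0,-4],[4,8,0,0,0,-4]],
  ],
)

```text
clock: 3.7
tcp_pos: [0.4776, -0.0894, 0.2316]
orientation: [0.001, 0.776, 0.63, 0.0]
wrist_force: [-0.8, 0.3, -0.1]
finger_gap: 0.0852
```

Run:
```python
from h import *
import pickle
s=get_state();p=read_camera('wrist'); save(p,'w3'); pickle.dump((s,p),open('w3.pkl','wb')); print(s['tcp_pos'],s['orientation'],s['clock'])
V,U=np.mgrid[0:384,0:512]
W=wworld(s,p,U.ravel(),V.ravel()).reshape(384,512,3)
pickle.dump(W,open('W3.pkl','wb'))
a=cv2.imread('pics/w3.png')[20:260,180:400]; cv2.imwrite('pics/w3c.png',cv2.resize(a,None,fx=2.5,fy=2.5,interpolation=cv2.INTER_CUBIC))
```

```text
[ 0.47763275 -0.08944835  0.23156435] [5.37692646e-04 7.76198312e-01 6.30488567e-01 2.41493920e-04] 3.7
```

View pics/w3c.png

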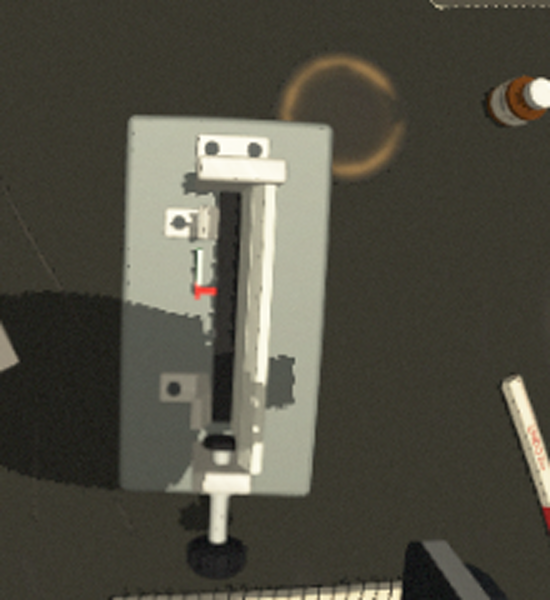

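The crop shows the base corners at (131,117), (331,126), (308,493) and (121,487). The dark gasket bar is at x 215–240, the fence at (240,170) and the screw at (218,480).

Run:
```python
from h import *
import pickle
s,p=pickle.load(open('w3.pkl','rb')); W=pickle.load(open('W3.pkl','rb'))
sub=W[20:225,200:340].reshape(-1,3); im=p['img'][20:225,200:340].astype(int).reshape(-1,3)
z=sub[:,2]
print(np.histogram(z,bins=np.arange(-.01,.11,.005)))
m=(z>.011)&(z<.019)
r=cv2.minAreaRect(sub[m][:,:2].astype(np.float32)); print('base',m.sum(),r)
# robust base corners by ray through z=.015
def ray(uv,zp):
    T=tool(s)@p['hand_eye']; f=384/2/np.tan(np.radians(p['vfov'])/2)
    d=np.array(uv,float)-[p['cx'],p['cy']]; rr=np.hypot(*d.T)[:,None]; th=rr/f
    v=np.hstack([np.sin(th)*d/rr,np.cos(th)])@T[:3,:3].T; o=T[:3,3]
    return o+v*((zp-o[2])/v[:,2])[:,None]
C=ray(np.array([(131,117),(331,126),(308,493),(121,487)])/2.5+[180,20],.015); print(C)
for i in range(4):
    d=C[(i+1)%4]-C[i]; print(np.hypot(*d[:2]),np.degrees(np.arctan2(d[1],d[0])))
print('centre',C.mean(0))
# gasket
g=(z>.028)&(z<.040)&(im.max(1)<60); q=sub[g]; print('gasket',g.sum(),np.median(q[:,2]),cv2.minAreaRect(q[:,:2].astype(np.float32)))
for yaw in [-12.5]:
    pass
```

```text
(array([    1, 15665,   841,    51,  7567,   677,   222,    88,   886,
          83,    65,    84,   167,   127,   166,   302,   167,   296,
         709,   400,     4,     0,     0]), array([-0.01 , -0.005,  0.   ,  0.005,  0.01 ,  0.015,  0.02 ,  0.025,
        0.03 ,  0.035,  0.04 ,  0.045,  0.05 ,  0.055,  0.06 ,  0.065,
        0.07 ,  0.075,  0.08 ,  0.085,  0.09 ,  0.095,  0.1  ,  0.105]))
base 8045 ((0.5016667246818542, -0.06359171867370605), (0.18929623067378998, 0.10005427896976471), 76.60150909423828)
[[ 0.47746298  0.03724321  0.015     ]
 [ 0.57027936  0.01492466  0.015     ]
 [ 0.52627241 -0.16461545  0.015     ]
 [ 0.43263074 -0.14135438  0.015     ]]
0.09546201493651188 -13.520605572848531
0.1848547031184965 -103.77220804540198
0.09648750841347029 166.04979352003534
0.18413860775962956 75.9085606366523
centre [ 0.50166137 -0.06345049  0.015     ]
gasket 736 0.0322723917564276 ((0.5017623901367188, -0.060701724141836166), (0.10679042339324951, 0.009539670310914516), 76.04287719726562)
```

Run:
```python
from h import *
import pickle
for n in ['3','2']:
    s,p=pickle.load(open(f'w{n}.pkl','rb')); W=pickle.load(open(f'W{n}.pkl','rb'))
    sub=W[0:225,200:345].reshape(-1,3); im=p['img'][0:225,200:345].astype(int).reshape(-1,3)
    m=(sub[:,2]>.008)&(sub[:,2]<.0155); r=cv2.minAreaRect(sub[m][:,:2].astype(np.float32)); print(n,r)
    yaw=np.radians(-13.45); R=np.array([[np.cos(yaw),-np.sin(yaw)],[np.sin(yaw),np.cos(yaw)]])
    L=sub.copy(); L[:,:2]=(sub[:,:2]-[.5018,-.0610])@R
    z=L[:,2]
    def rep(nm,m): 
        if m.sum()>3: print(nm,m.sum(),'x',np.round(np.percentile(L[m,0],[1,5,50,95,99])*1e3,1),'y',np.round(np.percentile(L[m,1],[1,5,50,95,99])*1e3,1),'z',np.round(np.percentile(L[m,2],[5,50,95])*1e3,1))
    rep('base',(z>.010)&(z<.0155))
    rep('gasket',(z>.029)&(z<.036)&(im.max(1)<70)&(abs(L[:,0])<.012))
    rep('fence top',(z>.083)&(L[:,1]>.045))
    rep('back lip',(z>.080)&(L[:,1]<.04)&(L[:,1]>-.04))
    for a in (.045,.055,.065,.072):
        rep('backface z%.3f'%a,(abs(z-a)<.004)&(L[:,1]<.03)&(L[:,1]>-.04)&(L[:,0]>0))
        rep('fence z%.3f'%a,(abs(z-a)<.004)&(L[:,1]>.03)&(abs(L[:,0])<.008))
        rep('fing z%.3f'%a,(abs(z-a)<.004)&(L[:,0]<-.004)&(L[:,1]<.045)&(L[:,1]>-.055))
```

```text
3 ((0.5014039278030396, -0.06363749504089355), (0.1904997080564499, 0.10100138932466507), 76.36972045898438)
base 7790 x [-48.4 -45.8 -14.7  45.9  48.8] y [-94.3 -86.    1.9  85.6  90.4] z [12.1 13.6 14.8]
gasket 761 x [-4.9 -4.3 -0.1  4.2  4.8] y [-51.9 -47.    1.6  48.8  52.8] z [31.  32.3 33.6]
fence top 426 x [-15.4 -13.6   2.5  15.8  17.8] y [46.5 50.4 59.5 64.8 65.3] z [83.7 88.2 89.5]
back lip 652 x [-19.3 -19.3  10.6  14.2  14.8] y [-38.9 -34.8  13.1  35.7  38.8] z [ 81.   83.8 372.7]
backface z0.045 35 x [5.3 5.4 5.8 6.2 6.3] y [-39.5 -38.4  -0.1  25.7  28.6] z [41.5 44.9 48.2]
fence z0.045 18 x [-6.8 -6.   6.5  6.7  6.7] y [35.6 36.3 44.8 55.9 56. ] z [42.7 46.9 48.7]
fing z0.045 7 x [-11.7 -11.4  -8.5  -7.2  -7.2] y [-34.2 -34.2 -34.1 -33.9 -33.9] z [41.5 42.1 48. ]
backface z0.055 38 x [5.4 5.4 5.8 6.4 6.4] y [-35.6 -33.9  -7.6  27.   28.6] z [52.  55.5 58.6]
fence z0.055 18 x [-6.  -6.   6.6  6.8  6.9] y [30.2 30.9 44.5 55.9 55.9] z [51.2 53.5 58.6]
fing z0.055 10 x [-12.  -12.   -8.7  -6.   -6. ] y [-34.3 -34.2 -34.   40.8  41.2] z [53.1 55.8 58.8]
backface z0.065 39 x 
[... 1517 characters left out ...]
1.4 53.9 58.2]
fing z0.055 13 x [-12.  -12.   -9.4  -6.4  -6.4] y [-46.7 -44.   32.9  34.9  35.7] z [51.7 53.4 58.6]
backface z0.065 81 x [5.2 5.4 5.9 6.4 6.5] y [-38.5 -35.2  -6.1  26.2  28.9] z [61.3 65.3 68.5]
fence z0.065 74 x [-7.9 -7.8  1.9  6.6  6.8] y [31.  33.  50.1 55.8 55.9] z [61.6 64.3 68.7]
fing z0.065 94 x [-15.2 -14.7  -9.3  -6.9  -6.4] y [-46.6 -45.4  31.9  43.9  44.6] z [61.8 66.5 68.9]
backface z0.072 157 x [5.3 5.5 6.3 7.3 7.5] y [-39.5 -36.6  -6.9  26.7  28.8] z [68.6 73.8 75.9]
fence z0.072 89 x [-7.1 -6.1  6.   7.3  7.7] y [31.  32.1 51.6 55.9 56. ] z [68.8 73.6 75.7]
fing z0.072 116 x [-15.2 -14.7 -12.4  -9.9  -9.5] y [-46.8 -45.2 -34.5  43.7  44.8] z [68.4 69.7 71.1]
```

Run:
```python
from h import *
import pickle
for n in ['3','2']:
    s,p=pickle.load(open(f'w{n}.pkl','rb')); W=pickle.load(open(f'W{n}.pkl','rb'))
    sub=W[0:225,200:345].reshape(-1,3)
    yaw=np.radians(-13.45); R=np.array([[np.cos(yaw),-np.sin(yaw)],[np.sin(yaw),np.cos(yaw)]])
    L=sub.copy(); L[:,:2]=(sub[:,:2]-[.5018,-.0610])@R; L*=1e3
    m=(abs(L[:,0])<3.5)&(abs(L[:,1])<75)
    q=L[m]; q=q[np.argsort(q[:,1])]
    print(n,'gasket line'); 
    for a in range(-74,75,2):
        if -44<a<44: continue
        k=q[(q[:,1]>=a)&(q[:,1]<a+2),2]
        print(a,np.round(np.sort(k)[::max(1,len(k)//6)]).astype(int))
    f=L[(L[:,0]<-6.5)&(L[:,0]>-16)&(abs(L[:,1])<75)&(L[:,2]>58)&(L[:,2]<75)]
    print('fingers y',[(a,int(((f[:,1]>=a)&(f[:,1]<a+2)).sum())) for a in range(-70,72,2) if ((f[:,1]>=a)&(f[:,1]<a+2)).sum()])
```

```text
3 gasket line
-74 [65 66 66 66 66 66 67]
-72 [64 65 65 66 66 66 67]
-70 [49 57 61 64 65 65 67]
-68 [49 52 52 53 55 60 62]
-66 [13 14 14 51 52 52 52 53]
-64 [12 14 14 14 52 53 53 54]
-62 [11 13 13 13 14 14 55 57]
-60 [13 14 15 56 57 57 58 58 59]
-58 [43 45 48 52 55 56 57]
-56 []
-54 [32 32 32 32 33 33]
-52 [31 32 32 33 33 34]
-50 [31 32 32 32 32 33 33 33 33]
-48 [31 32 32 32 33 33 33 33 34]
-46 [31 32 32 32 33 33]
-44 [32 32 32 32 32 32 33 34]
44 [31 31 32 32 33 33]
46 [31 32 32 32 33 33]
48 [31 32 32 32 32 33 33 33 34]
50 [31 32 32 32 33 33 34 34]
52 [31 31 32 32 32 33]
54 [13 31 33 49 78 82 88]
56 [49 88 88 89 89 89 89 89]
58 [87 88 88 88 89 89 89 90]
60 [87 88 89 89 89 89 89 89 90]
62 [88 88 88 89 89 89 89 90]
64 [87 87 87 88 88 88 88 89]
66 []
68 []
70 []
72 [19 19 19 20 20]
74 [19 19 19 20 20 21]
fingers y [(-70, 19), (-68, 9), (-48, 8), (-46, 16), (-44, 16), (-42, 13), (-40, 15), (-38, 13), (-36, 20), (-34, 5), (32, 8), (34, 16), (36, 15), (38, 15), (40, 15), (42, 15), (44, 15), (46, 5), (54, 4), (56, 4), (58, 1)]
2 gasket line
-74 [64 65 65 65 66 66]
-72 [65 65 65 66 66 66 66]

[... 330 characters left out ...]
 [31 31 32 32 32 32 32 33 33 33 34]
-46 [31 32 32 32 32 32 33 33 33 33]
-44 [31 32 32 32 32 32 32 32 33 33]
44 [32 32 32 33 33 33 33 34 34 34]
46 [32 32 32 33 33 34]
48 [31 32 32 32 33 33 33 33 34]
50 [31 32 32 32 32 32 33 33 34]
52 [31 32 32 33 33 33 34]
54 [27 42 54 64 73 81 89]
56 [37 46 77 88 88 89 90]
58 [88 88 88 89 89 90]
60 [87 88 88 89 89 89 89]
62 [87 88 88 88 88 89 89 89 89 90 90]
64 [88 88 88 89 89 89]
66 []
68 []
70 []
72 []
74 []
fingers y [(-70, 14), (-68, 3), (-48, 9), (-46, 14), (-44, 14), (-42, 14), (-40, 17), (-38, 15), (-36, 14), (-34, 3), (30, 2), (32, 23), (34, 11), (36, 13), (38, 12), (40, 13), (42, 12), (44, 12), (46, 3), (54, 36), (56, 11), (58, 3), (60, 1), (62, 2)]
```

Stand fit: origin ≈ (0.503, −0.056), yaw ≈ −13.4°. The fence, fingers and screw pad all give the same 5 mm y offset. Now I'll look over the blue cassette.

Emit:
send_rows(
  deltas=[
    [[0,3,0,0,0,8],[0,6,0,0,0,16],[0,9,0,0,0,24],[0,12,0,0,0,32],[0,15,0,0,0,40],[0,18,0,0,0,48],[0,21,0,0,0,56],[0,24,0,0,0,64],[0,27,0,0,0,72],[0,29,0,0,0,80],[0,29,0,0,0,88],[0,29,0,0,0,88]],
  ],
)

```text
clock: 4.95
tcp_pos: [0.4768, 0.1991, 0.2312]
orientation: [0.0, 0.122, 0.993, -0.0]
wrist_force: [0.0, -0.2, 0.6]
finger_gap: 0.0854
```

Run:
```python
from h import *
import pickle
s=get_state();p=read_camera('wrist'); save(p,'w4'); pickle.dump((s,p),open('w4.pkl','wb')); print(s['tcp_pos'],s['orientation'],s['clock'])
V,U=np.mgrid[0:384,0:512]
W=wworld(s,p,U.ravel(),V.ravel()).reshape(384,512,3)
pickle.dump(W,open('W4.pkl','wb'))
for t in ['blue_cassette','yellow_cassette','rack']:
        print(t,[(round(d['conf'],2),np.round(d['box']).tolist()) for d in silhouettes(p,t)[:3]])
a=cv2.imread('pics/w4.png')[90:290,120:400]; cv2.imwrite('pics/w4c.png',cv2.resize(a,None,fx=2.8,fy=2.8,interpolation=cv2.INTER_CUBIC))
```

```text
[0.47677316 0.19908509 0.23123629] [ 2.08144991e-05  1.21759942e-01  9.92559549e-01 -2.38419577e-04] 4.95
blue_cassette [(0.6, [256.0, 175.0, 12.0, 105.0]), (0.25, [79.0, 230.0, 135.0, 76.0])]
yellow_cassette [(0.83, [355.0, 175.0, 31.0, 100.0])]
rack [(0.88, [299.0, 163.0, 157.0, 102.0])]
```

View pics/w4.png

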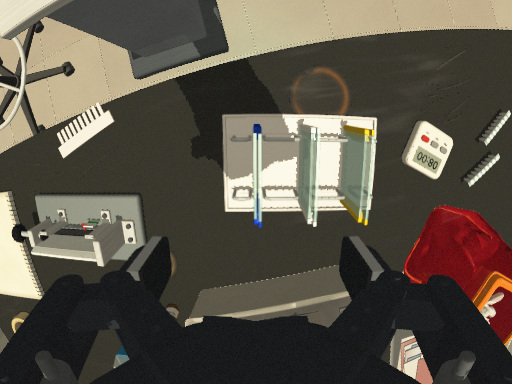

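View pics/w4c.png

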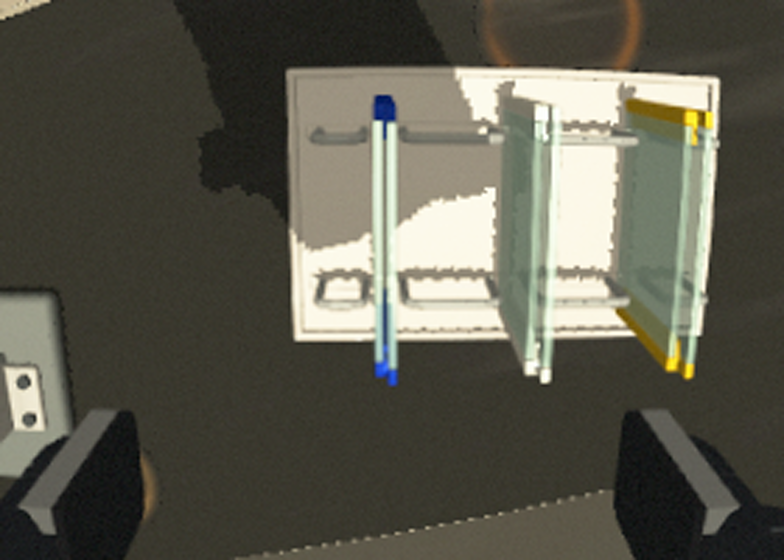

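Blue cassette from (380,95) to (392,385) in the crop. I'll get its pose and the taller plate from depth.

Run:
```python
from h import *
import pickle
s,p=pickle.load(open('w4.pkl','rb')); W=pickle.load(open('W4.pkl','rb'))
sub=W[90:235,180:400].reshape(-1,3); im=p['img'][90:235,180:400].astype(int).reshape(-1,3)
z=sub[:,2]
m=(z<.012)&(z>.0)&(im.min(1)>110); 
r=cv2.minAreaRect(sub[m][:,:2].astype(np.float32)); print('rack',m.sum(),r)
b=W[95:240,235:280].reshape(-1,3); bi=p['img'][95:240,235:280].reshape(-1,3)
t=b[(b[:,2]>.078)&(b[:,2]<.1)]; r=cv2.minAreaRect(t[:,:2].astype(np.float32)); print('blue',len(t),r)
# local
c=np.array(r[0]); ang=np.radians(76.5); u=np.array([np.cos(ang),np.sin(ang)]); v=np.array([-u[1],u[0]])
l=np.c_[(t[:,:2]-c)@u,(t[:,:2]-c)@v,t[:,2]]*1e3
for a in np.arange(-6,7,1):
    k=l[(l[:,0]>=a)&(l[:,0]<a+1)]
    if len(k): print(a,len(k),np.round(np.percentile(k[:,2],[10,50,90]),1),np.round([k[:,1].min(),k[:,1].max()],1))
hi=l[l[:,2]>90]; lo=l[(l[:,2]<88)]
print('hi',hi.mean(0),hi[:,1].min(),hi[:,1].max(),np.polyfit(hi[:,1],hi[:,0],1)); print('lo',lo.mean(0),np.polyfit(lo[:,1],lo[:,0],1))
print('top cam table bias', )
```

```text
rack 8650 ((0.4911913275718689, 0.25871801376342773), (0.20093536376953125, 0.1308000385761261), 76.24821472167969)
blue 676 ((0.47395822405815125, 0.20329098403453827), (0.00802250299602747, 0.0985349714756012), 76.47005462646484)
-5 3 [84.7 85.3 85.7] [-32.6 -30.7]
-4 95 [84.7 85.6 86.5] [-49.2  48.9]
-3 96 [84.8 85.6 86.4] [-48.7  49. ]
-2 94 [84.8 85.5 86.3] [-49.  49.]
-1 46 [84.7 85.6 86.4] [-48.7  49. ]
0 36 [85.2 92.1 94.5] [-49.3  49. ]
1 104 [92.8 93.6 94.6] [-49.   49.2]
2 105 [92.7 93.7 94.7] [-49.1  49.2]
3 97 [92.7 93.5 94.2] [-49.3  49.3]
hi [ 2.27927144 -1.53572988 93.60626973] -49.26798866435963 49.265749976614956 [-1.22994451e-03  2.27738257e+00]
lo [-2.15955779  1.26645067 85.55054745] [ 0.00238507 -2.16257836]
top cam table bias
```

The tall plate is on the +76.5° side, so the cassette yaw is 76.5° and it must turn −90° to seat. The jaws must be only partly open so they clear the white cassette, 56 mm away.

Emit:
send_rows(
  deltas=[
    [[-0.2,0.2,-3,0,0,0.5],[-0.3,0.4,-6,0,0,0.5],[-0.3,0.4,-8,0,0,0.5],[-0.3,0.4,-8,0,0,0.5],[-0.3,0.4,-8,0,0,0.5],[-0.3,0.4,-8,0,0,0.5]],
  ],
  jaw=-0.3,
)

```text
clock: 5.75
tcp_pos: [0.4746, 0.2035, 0.1528]
orientation: [0.001, 0.118, 0.993, 0.0]
wrist_force: [-0.7, -0.8, -0.3]
finger_gap: 0.0297
```

Run:
```python
from h import *
import pickle
s=get_state();p=read_camera('wrist'); save(p,'w5'); pickle.dump((s,p),open('w5.pkl','wb')); print(s['tcp_pos'],s['orientation'],s['clock'],s['finger_gap'])
V,U=np.mgrid[0:384,0:512]
W=wworld(s,p,U.ravel(),V.ravel()).reshape(384,512,3)
pickle.dump(W,open('W5.pkl','wb'))
b=W[40:300,200:320].reshape(-1,3)
d=np.hypot(b[:,0]-.474,b[:,1]-.203); t=b[(b[:,2]>.08)&(b[:,2]<.0965)&(abs((b[:,:2]-[.474,.203])@[.233,.972])<.012)]; print('blue',len(t),cv2.minAreaRect(t[:,:2].astype(np.float32)))
T=tool(s); L=(W.reshape(-1,3)-T[:3,3])@T[:3,:3]; 
f=L[(L[:,2]>-.012)&(L[:,2]<.006)&(abs(L[:,0])<.02)&(abs(L[:,1])<.06)]
print(len(f),np.round(f[f[:,1]>0].min(0)*1e3,1),np.round(f[f[:,1]<0].max(0)*1e3,1))
```

```text
[0.47462772 0.20353833 0.15283875] [1.15470263e-03 1.18168886e-01 9.92992730e-01 4.68349702e-04] 5.75 0.029705858862448843
blue 1177 ((0.4741138219833374, 0.2030457705259323), (0.007636056747287512, 0.10028195381164551), 76.531005859375)
529 [-11.   16.4 -12. ] [ 11.8 -13.1   1. ]
```

View pics/w5.png

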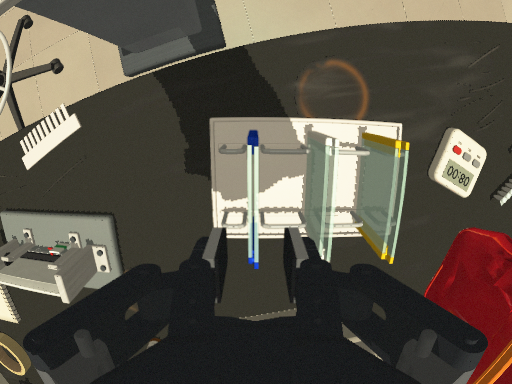

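The fingers' midpoint appears at +1.6 mm tool y in the wrist camera, a calibration bias. After correction the cassette y is 0.2014, matching the top camera. I'll check the stand with the top camera in the same way.

Run:
```python
from h import *
import pickle
p=pickle.load(open('top1.pkl','rb'))
V,U=np.mgrid[0:384,0:512]
Wt=world(p,U.ravel(),V.ravel()).reshape(384,512,3)[150:240,300:410].reshape(-1,3)
s,_=pickle.load(open('w3.pkl','rb')); W3=pickle.load(open('W3.pkl','rb'))[20:225,200:340].reshape(-1,3)
T=tool(s); W3c=W3-0.0016*T[:3,1]-0.0004*T[:3,0]
yaw=np.radians(-13.45); R=np.array([[np.cos(yaw),-np.sin(yaw)],[np.sin(yaw),np.cos(yaw)]])
for nm,w in [('top',Wt),('wrist corr',W3c)]:
    L=w.copy(); L[:,:2]=(w[:,:2]-[.5014,-.0555])@R; L*=1e3
    z=L[:,2]
    m=(z>9)&(z<19)&(abs(L[:,0])<60)&(L[:,1]<95)&(L[:,1]>-110); r=cv2.minAreaRect(L[m][:,:2].astype(np.float32)); print(nm,'base',m.sum(),r)
    a=(z>78)&(z<93)&(L[:,1]<38)&(L[:,1]>-38)&(abs(L[:,0])<25); q=L[a]; print(' lip x',np.percentile(q[:,0],[2,50,98]),'slope deg',np.degrees(np.polyfit(q[:,1],q[:,0],1)[0]))
    a=(z>84)&(z<95)&(L[:,1]>40)&(abs(L[:,0])<25); q=L[a]; print(' fence y',np.percentile(q[:,1],[2,50,98]),'x',np.percentile(q[:,0],[2,50,98]))
```

```text
top base 1612 ((2.6932296752929688, -10.35955810546875), (190.76670837402344, 101.12993621826172), 89.51773071289062)
 lip x [ 8.69521438 12.7013046  17.29782433] slope deg 0.3631589323470593
 fence y [41.73522462 52.44325042 57.92049829] x [-12.56030932   5.77232247  19.44776028]
wrist corr base 8160 ((0.20750045776367188, -8.331512451171875), (190.59664916992188, 100.85099029541016), 89.69751739501953)
 lip x [ 7.85758237 11.01887064 14.79902275] slope deg 0.6979389169225123
 fence y [45.72619822 54.17875201 59.45482648] x [-15.16287642   1.55352936  17.12232958]
```

Emit:
send_rows(
  deltas=[
    [[0,-0.2,0,0,0,0],[0,-0.2,-1,0,0,0],[0,-0.2,-2,0,0,0],[0,-0.2,-3.5,0,0,0],[0,-0.2,-5,0,0,0],[0,-0.2,-6,0,0,0],[0,-0.2,-6,0,0,0]],
  ],
)

```text
clock: 6.5
tcp_pos: [0.4719, 0.2012, 0.0893]
orientation: [-0.002, 0.118, 0.993, -0.001]
wrist_force: [-0.5, 0.3, 0.5]
finger_gap: 0.0299
```

Run:
```python
from h import *
import pickle
s=get_state();p=read_camera('wrist'); save(p,'w6'); s2=get_state(); print(s['tcp_pos'],s2['tcp_pos'],s2['wrist_force'],s2['clock'])
V,U=np.mgrid[0:384,0:512]
W=wworld(s,p,U.ravel(),V.ravel()).reshape(-1,3)
T=tool(s); L=(W-T[:3,3])@T[:3,:3]; 
f=L[(L[:,2]>-.012)&(L[:,2]<.006)&(abs(L[:,0])<.02)&(abs(L[:,1])<.06)]
print('fingers tool',np.round(f[f[:,1]>.01].min(0)*1e3,1),np.round(f[f[:,1]<-.01].max(0)*1e3,1))
t=L[(W[:,2]>.083)&(W[:,2]<.0965)&(abs(L[:,1])<.010)&(abs(L[:,0])<.07)]
print('cassette tool',len(t),cv2.minAreaRect(t[:,:2].astype(np.float32)))
```

```text
[0.47190992 0.201205   0.08926157] [0.47264791 0.2013736  0.09032693] [ 0.6479225   0.73342446 -0.41439211] 6.55
fingers tool [-19.9  16.4 -12. ] [ 11.7 -13.1   1. ]
cassette tool 2171 ((-0.0014856643974781036, 0.0027639754116535187), (0.007912414148449898, 0.09992080181837082), 89.72977447509766)
```

View pics/w6.png

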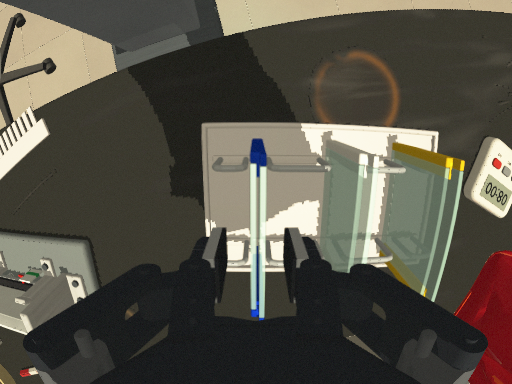

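Emit:
send_rows(
  deltas=[
    [[0.2,0.1,0,0,0,0],[0.2,0.1,-0.8,0,0,0],[0.2,0.1,-1.6,0,0,0],[0.2,0.1,-2.4,0,0,0],[0.2,0.1,-2.4,0,0,0]],
  ],
)

```text
clock: 7.05
tcp_pos: [0.4744, 0.2023, 0.0658]
orientation: [-0.001, 0.118, 0.993, -0.0]
wrist_force: [-0.9, 0.4, -0.2]
finger_gap: 0.0298
```

Emit:
send_rows(
  deltas=[
    [[0,0,0,0,0,0],[0,0,0,0,0,0],[0,0,0,0,0,0],[0,0,0,0,0,0],[0,0,0,0,0,0],[0,0,0,0,0,0]],
  ],
  jaw=-1,
  force=40,
)

```text
clock: 7.65
tcp_pos: [0.4756, 0.2026, 0.0674]
orientation: [0.0, 0.118, 0.993, 0.0]
wrist_force: [0.2, -0.4, -1.2]
finger_gap: 0.0072
```

Run:
```python
from h import *
s=get_state();p=read_camera('wrist'); save(p,'w7'); print(s['tcp_pos'],s['wrist_force'],s['ft_torque'],s['clock'],s['finger_gap'])
V,U=np.mgrid[0:384,0:512]
W=wworld(s,p,U.ravel(),V.ravel()).reshape(-1,3)
T=tool(s); L=(W-T[:3,3])@T[:3,:3]; 
t=L[(L[:,2]<-.0155)&(L[:,2]>-.034)&(abs(L[:,1])<.010)&(abs(L[:,0])<.07)&(abs(L[:,0])>.013)]
print('cassette tool',len(t),cv2.minAreaRect(t[:,:2].astype(np.float32)),np.percentile(t[:,2],[2,98]))
```

```text
[0.47556335 0.20257365 0.0674033 ] [ 0.21148081 -0.4100236  -1.1763072 ] [-0.00627618 -0.01268231 -0.00746461] 7.65 0.007203755181436776
cassette tool 1877 ((0.007656153291463852, 0.00133993080817163), (0.008024657145142555, 0.08802615851163864), 89.80181884765625) [-0.02719883 -0.01694846]
```

Emit:
send_rows(
  deltas=[
    [[0,0,0.5,0,0,0],[0,0,1.5,0,0,0],[0,0,3,0,0,0],[0,0,5,0,0,0],[0,0,7,0,0,0],[0,0,9,0,0,0],[0,0,11,0,0,0],[0,0,13,0,0,0],[0,0,14,0,0,0],[0,0,14,0,0,0],[0,0,14,0,0,0]],
  ],
)

```text
clock: 8.8
tcp_pos: [0.4753, 0.2025, 0.207]
orientation: [-0.0, 0.118, 0.993, 0.0]
wrist_force: [0.2, 0.3, -1.5]
finger_gap: 0.0069
```

Run:
```python
from h import *
import pickle
p=read_camera('scene'); save(p,'s2'); s=get_state(); print(s['tcp_pos'],s['wrist_force'],s['finger_gap'])
a=cv2.imread('pics/s2.png')[100:340,140:380]; cv2.imwrite('pics/s2c.png',cv2.resize(a,(600,600),interpolation=cv2.INTER_CUBIC))
```

```text
[0.47496898 0.20243472 0.20646964] [-0.73233331  0.43917117 -2.26593261] 0.007056609308985111
```

View pics/s2c.png

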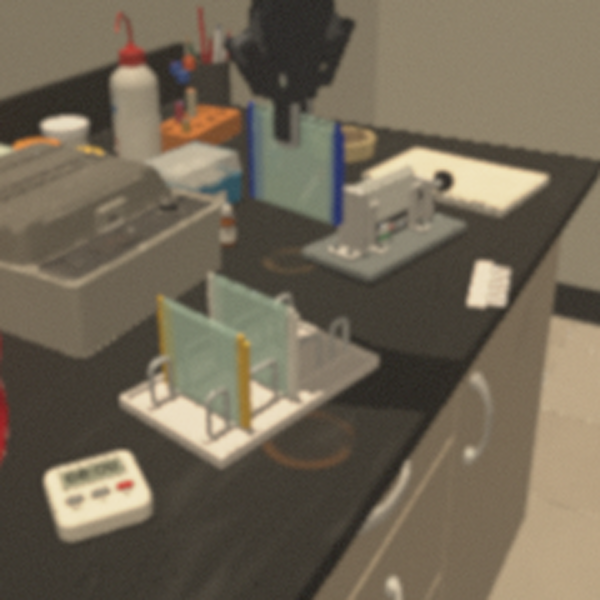

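Emit:
send_rows(
  deltas=[
    [[0,-3,0,0,0,-8],[0,-6,0,0,0,-16],[0,-9,0,0,0,-24],[0.5,-12,0,0,0,-32],[1,-15,0,0,0,-40],[1.5,-18,0,0,0,-48],[2,-21,0,0,0,-56],[2.5,-24,0,0,0,-64],[2.5,-26,0,0,0,-72],[2.5,-26.4,0,0,0,-80],[2.5,-26.4,0,0,0,-88],[2.5,-26.4,0,0,0,-90.2]],
  ],
)

```text
clock: 10.05
tcp_pos: [0.4997, -0.0617, 0.2058]
orientation: [-0.001, 0.788, 0.616, -0.001]
wrist_force: [-0.3, -0.6, -1.5]
finger_gap: 0.0073
```

Emit:
send_rows(
  deltas=[
    [[0,0,0,0,0,0],[0,0,0,0,0,0],[0,0,0,0,0,0]],
  ],
)

```text
clock: 10.35
tcp_pos: [0.5003, -0.0613, 0.2068]
orientation: [-0.0, 0.786, 0.618, -0.0]
wrist_force: [-0.6, -0.0, -1.9]
finger_gap: 0.007
```

```bash
cat > look.py <<'E'
from h import *
import pickle,sys
n=sys.argv[1]
s=get_state();p=read_camera('wrist'); save(p,n); pickle.dump((s,p),open(n+'.pkl','wb')); print(s['tcp_pos'],s['orientation'],s['wrist_force'],s['clock'],s['finger_gap'])
V,U=np.mgrid[0:384,0:512]
W=wworld(s,p,U.ravel(),V.ravel()).reshape(-1,3)
T=tool(s); L=(W-T[:3,3])@T[:3,:3]*1e3; L[:,2]*=-1  # z up from tcp
zt=T[2,3]*1e3
def r(nm,m):
    if m.sum()>5: print(nm,m.sum(),'x',np.round(np.percentile(L[m,0],[1,50,99]),1),'y',np.round(np.percentile(L[m,1],[1,50,99]),1),'z',np.round(np.percentile(L[m,2],[2,50,98]),1),'rect',np.round(cv2.minAreaRect(L[m][:,:2].astype(np.float32))[2],2))
def fit(m): return np.polyfit(L[m,0],L[m,1],1)
cas=(L[:,2]>10)&(L[:,2]<34)&(abs(L[:,1])<9)&(abs(L[:,0])<70)&(L[:,0]>13)
r('cas',cas); r('cas tall',cas&(L[:,2]>24)); r('cas short',cas&(L[:,2]<22))
h=L[:,2]+zt
near=(abs(L[:,0])<90)&(abs(L[:,1])<70)
lip=near&(h>79)&(h<86)&(L[:,1]>3); r('lip',lip); 
fen=near&(h>86)&(h<93)&(L[:,0]>35); r('fence top',fen)
bf=near&(h>40)&(h<70)&(L[:,1]>2)&(L[:,1]<12)&(abs(L[:,0])<33); r('backface',bf)
fi=near&(h>62)&(h<72)&(L[:,1]<-4)&(L[:,1]>-22)&(L[:,0]<48); r('fingers',fi)
g=near&(h>28)&(h<36)&(abs(L[:,1])<12); r('gasket',g)
b=(h>9)&(h<18)&(abs(L[:,0])<130)&(abs(L[:,1])<70); r('base',b)
for nm,m in [('lip',lip),('backface',bf),('gasket',g)]:
    if m.sum()>10: print(nm,'slope deg',np.degrees(fit(m)[0]),'y@x0',fit(m)[1])
pickle.dump(L,open('L.pkl','wb'))
E
python3 look.py w8
```

```text
[ 0.50025158 -0.06125582  0.20684659] [-3.29042559e-04  7.86191388e-01  6.17982958e-01 -2.38624616e-04] [-0.56929839 -0.00683943 -1.91295466] 10.35 0.007017364774496295
cas 1557 x [13.1 37.  52.9] y [-4.4  0.3  4.2] z [15.  19.  27.2] rect 0.02
cas tall 711 x [13.1 34.9 52.7] y [0.6 1.9 3.5] z [24.8 26.1 27.5] rect 0.09
cas short 842 x [13.  39.1 52.9] y [-4.4 -2.3  4.9] z [12.6 18.1 19.5] rect 0.01
lip 728 x [-37.2  12.2  66.3] y [ 9.  12.6 16.1] z [-127.4 -123.5 -121.8] rect 86.63
fence top 462 x [55.8 61.1 66.3] y [-13.8   2.7  19.3] z [-120.6 -118.6 -117.2] rect 0.31
fingers 133 x [-43.5  38.   47.3] y [-12.9 -10.2  -6.5] z [-142.4 -137.5 -135.9] rect 0.61
gasket 162 x [-50.2  -0.   52. ] y [-11.7   0.2   5.5] z [-176.8 -174.7 -173.2] rect 3.15
base 8011 x [-81.4  14.5  91.6] y [-47.1  -4.2  50.8] z [-195.5 -193.4 -191.5] rect 0.22
lip slope deg 0.04136109457693816 y@x0 12.546256697028419
gasket slope deg 0.9563136313884727 y@x0 -0.2972580457561828
```

View pics/w8.png

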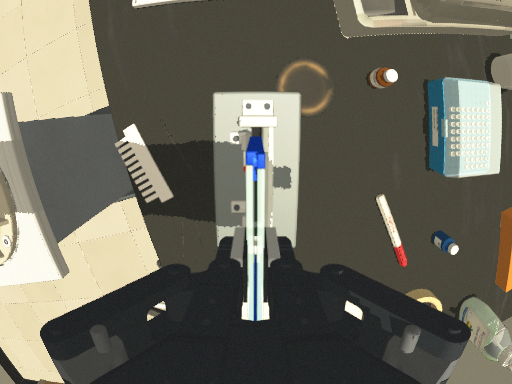

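```bash
python3 - <<'E'
import cv2,numpy as np
a=cv2.imread('pics/w7.png')[130:330,190:330]; b=cv2.imread('pics/w8.png')[130:330,190:330]
cv2.imwrite('pics/cmp.png',np.hstack([cv2.resize(x,None,fx=2.8,fy=2.8,interpolation=cv2.INTER_CUBIC) for x in (a,b)]))
E
python3 - <<'E'
import pickle,numpy as np
L=pickle.load(open('L.pkl','rb'))
m=(L[:,2]>8)&(L[:,2]<34)&(abs(L[:,1])<12)&(L[:,0]>14)&(L[:,0]<48)
for a in np.arange(-7,8,1):
    k=L[m&(L[:,1]>=a)&(L[:,1]<a+1)]
    if len(k): print(a,len(k),np.round(np.percentile(k[:,2],[10,50,90]),1))
# side face of the far edge strip: points x>45 lower heights: verticality
for z0 in range(-55,30,8):
    k=L[(L[:,2]>=z0)&(L[:,2]<z0+8)&(abs(L[:,1])<10)&(L[:,0]>30)&(L[:,0]<60)]
    if len(k)>3: print('z',z0,len(k),'x',np.round(np.percentile(k[:,0],[2,50,98]),1),'y',np.round(np.percentile(k[:,1],[2,50,98]),1))
f=L[(abs(L[:,0])<12)&(L[:,2]>-3)&(L[:,2]<12)&(abs(L[:,1])<25)]
print(len(f)); print(np.histogram(f[:,1],bins=np.arange(-25,26,2)))
E
```

```text
-5 74 [17.1 17.8 18.6]
-4 174 [17.4 18.2 18.8]
-3 147 [17.3 18.2 19. ]
-2 149 [17.1 18.  18.9]
-1 54 [17.6 18.  18.9]
0 97 [18.2 25.9 26.7]
1 232 [25.5 26.2 26.9]
2 163 [25.4 26.1 27. ]
3 108 [25.2 26.  26.8]
z -55 13 x [52.1 53.  53.1] y [-3.6 -0.   3.8]
z -47 13 x [52.8 53.  53.2] y [-3.6 -0.6  2.9]
z -39 14 x [52.6 52.9 53. ] y [-3.4  0.3  3.6]
z -31 18 x [52.6 52.9 53.1] y [-3.8 -0.9  3.1]
z -23 23 x [52.3 52.9 53. ] y [-4.1 -0.1  3. ]
z -15 34 x [30.7 52.8 53. ] y [-3.6 -1.1  3.2]
z -7 25 x [52.6 52.8 53. ] y [-4.  -0.1  3.3]
z 1 35 x [52.1 52.9 53. ] y [-4.  -0.6  3.3]
z 9 63 x [34.2 52.8 53. ] y [-4.4 -1.4  2.9]
z 17 539 x [31.  43.8 52.8] y [-4.4 -2.2  2.7]
z 25 419 x [30.4 41.7 52.2] y [0.6 1.9 3.5]
164
(array([ 0,  0,  0,  1, 18, 26, 27,  2,  0,  0,  0,  0, 16,  0,  0,  0,  0,
        6, 25, 25, 18,  0,  0,  0,  0]), array([-25, -23, -21, -19, -17, -15, -13, -11,  -9,  -7,  -5,  -3,  -1,
         1,   3,   5,   7,   9,  11,  13,  15,  17,  19,  21,  23,  25]))
```

View pics/cmp.png

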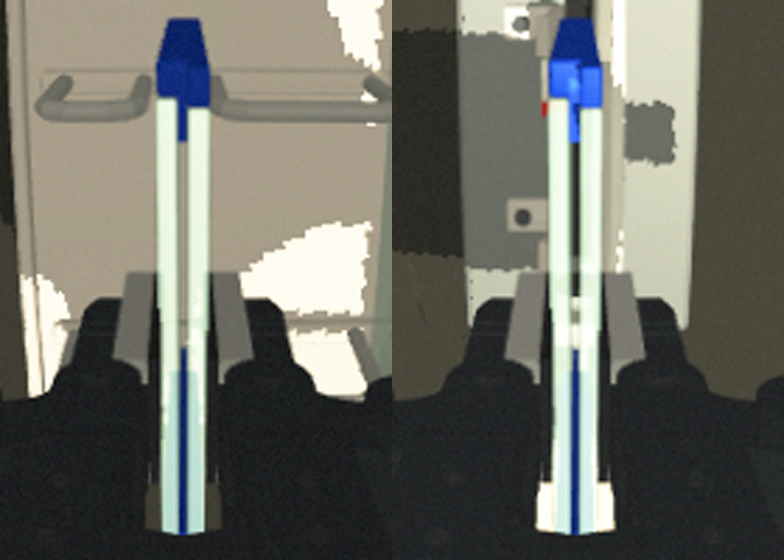

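Run:
```python
from h import *
import pickle
for n in ['w1','w3','w4','w5','w8']:
    s,p=pickle.load(open(n+'.pkl','rb')); print(n,p['cx'],p['cy'],p['vfov'],np.round(p['hand_eye'][:3,3]*1e3,2),np.round(p['hand_eye'][0],4))
def measure(n):
    s,p=pickle.load(open(n+'.pkl','rb'))
    V,U=np.mgrid[0:384,0:512]
    W=wworld(s,p,U.ravel(),V.ravel()); T=tool(s); L=((W-T[:3,3])@T[:3,:3]*1e3).reshape(384,512,3)
    return p,L
p,L=measure('w8')
for v in (160,180,200,220,240):
    print(v,[(u,*np.round(L[v,u],1)) for u in range(240,275,2)])
```

```text
w1 254.92363896198216 192.08243226474318 65.70646984690485 [  68.92    0.51 -141.16] [ 3.000e-04 -9.637e-01 -2.671e-01  6.890e-02]
w3 254.92363896198216 192.08243226474318 65.70646984690485 [  68.97   -0.34 -141.17] [ 2.000e-04 -9.639e-01 -2.661e-01  6.900e-02]
w4 254.92363896198216 192.08243226474318 65.70646984690485 [  67.86    1.49 -141.17] [ 2.000e-04 -9.633e-01 -2.683e-01  6.790e-02]
w5 254.92363896198216 192.08243226474318 65.70646984690485 [  67.86    1.49 -141.16] [ 3.000e-04 -9.633e-01 -2.683e-01  6.790e-02]
w8 254.92363896198216 192.08243226474318 65.70646984690485 [  68.96   -0.39 -141.16] [ 2.000e-04 -9.640e-01 -2.661e-01  6.900e-02]
160 [(240, np.float64(14.5), np.float64(-16.8), np.float64(193.8)), (242, np.float64(14.7), np.float64(-14.5), np.float64(192.4)), (244, np.float64(18.3), np.float64(-11.4), np.float64(169.9)), (246, np.float64(48.9), np.float64(-3.9), np.float64(-18.1)), (248, np.float64(49.0), np.float64(-3.1), np.float64(-18.5)), (250, np.float64(49.0), np.float64(-2.2), np.float64(-18.4)), (252, np.float64(49.0), np.float64(-1.4), np.float64(-18.8)), (25
[... 4454 characters left out ...]
64(-1.5), np.float64(-17.8)), (254, np.float64(-66.9), np.float64(-0.8), np.float64(154.8)), (256, np.float64(8.4), np.float64(0.4), np.float64(-9.2)), (258, np.float64(16.4), np.float64(1.1), np.float64(-26.8)), (260, np.float64(15.6), np.float64(2.0), np.float64(-25.1)), (262, np.float64(16.3), np.float64(2.8), np.float64(-26.5)), (264, np.float64(12.5), np.float64(4.0), np.float64(-18.3)), (266, np.float64(12.4), np.float64(4.9), np.float64(-18.0)), (268, np.float64(12.6), np.float64(5.8), np.float64(-18.4)), (270, np.float64(12.3), np.float64(6.7), np.float64(-17.9)), (272, np.float64(12.8), np.float64(7.5), np.float64(-19.0)), (274, np.float64(12.8), np.float64(8.4), np.float64(-18.9))]
```

The hand-eye error is fixed in world axes (about +1.6 mm in y). Corrected wrist and top cameras now agree on the stand origin, (0.503, −0.0573). Pressed, the fingertips would sit at ~84 mm, right by the 85 mm back lip, so I'll check the finger shape before descending.

Run:
```python
from h import *
import pickle
for n in ['w5','w8']:
    s,p=pickle.load(open(n+'.pkl','rb'))
    V,U=np.mgrid[0:384,0:512]
    W=wworld(s,p,U.ravel(),V.ravel()); T=tool(s); L=((W-T[:3,3])@T[:3,:3]*1e3); L[:,2]*=-1
    b=np.array([1.57,-.33]) if n=='w8' else np.array([.38,1.55]); L[:,:2]-=b
    L[:,2]+=1.5
    for z0 in range(-2,50,3):
        k=L[(L[:,2]>=z0)&(L[:,2]<z0+3)&(abs(L[:,0])<16)&(abs(L[:,1])<45)]
        a=k[k[:,1]>4.8]; c=k[k[:,1]<-4.8]
        f=lambda q:np.round([q[:,1].min(),q[:,1].max(),q[:,0].min(),q[:,0].max()],1) if len(q) else None
        print(n,z0,len(a),f(a),len(c),f(c))
```

```text
w5 -2 3 [15.  15.1 -6.2 -4.2] 4 [-14.9 -14.9  -7.   -4.2]
w5 1 23 [ 14.8  21.4 -10.2  10.5] 20 [-17.2 -14.7  -9.7  10.2]
w5 4 48 [14.9 26.3 -7.  11.1] 51 [-21.3 -14.7  -7.3  11.2]
w5 7 78 [ 14.8  27.4 -10.6  11.3] 77 [-26.9 -14.7 -11.   11.4]
w5 10 92 [ 14.9  28.  -11.4  11.4] 92 [-28.2 -14.7 -10.6  11.3]
w5 13 81 [ 14.9  28.3 -10.3  11.2] 83 [-28.3 -14.8 -10.9  11.2]
w5 16 107 [ 14.6  28.3 -11.3  11.2] 105 [-28.5 -14.8 -11.3  11.1]
w5 19 111 [ 14.8  28.8 -11.1  11.3] 110 [-28.3 -14.8 -11.2  11.4]
w5 22 107 [ 14.6  28.5 -10.8  11.4] 114 [-28.4 -14.6 -10.8  11.3]
w5 25 113 [ 14.7  28.3 -11.1  11.2] 107 [-28.5 -14.7 -11.4  11.3]
w5 28 117 [ 14.7  28.6 -11.4  11.3] 120 [-28.4 -14.7 -11.2  11.5]
w5 31 88 [14.7 21.2 -9.6 11.3] 90 [-23.  -14.6  -7.7  11.4]
w5 34 108 [ 14.7  21.4 -11.   11.7] 107 [-21.4 -14.6 -10.7  11.6]
w5 37 276 [ 14.8  25.6 -11.6  11.6] 277 [-23.  -14.7 -11.8  11.5]
w5 40 99 [16.4 34.8 -7.1 12.4] 99 [-33.7 -16.3  -6.8  12.4]
w5 43 206 [16.3 42.  -7.2 14. ] 210 [-42.8 -16.3  -7.3  13.8]
w5 46 277 [16.2 44.6 -5.5 14.4] 287 [-45.  -16.1  -5.8  14.6]
w5 49 311 [ 16.1  45.  
[... 393 characters left out ...]
   -4.9   6.3  11.4]
w8 19 85 [ 5.1 17.3  6.2 11.5] 65 [-16.9  -5.2   6.2  11.4]
w8 22 68 [ 5.  17.3  6.4 11.4] 76 [-17.   -5.1   6.4  11.5]
w8 25 81 [ 4.9 17.4  6.6 11.6] 80 [-17.   -5.    6.4  11.6]
w8 28 75 [ 4.8 17.5  6.6 11.6] 62 [-17.2  -4.9   6.6  11.3]
w8 31 46 [ 5.1 10.2 10.3 11.3] 42 [-9.9 -4.8 10.3 12. ]
w8 34 59 [  4.8  10.3 -11.   11.4] 54 [ -9.9  -4.8 -10.4  11.4]
w8 37 90 [  4.8  15.2 -10.   12.4] 65 [-15.5  -4.8 -10.6  12.3]
w8 40 102 [ 5.2 25.4 -0.9 13.8] 107 [-25.   -4.9   2.2  13.6]
w8 43 260 [  5.3  32.2 -10.6  14.2] 254 [-33.8  -4.9 -11.8  14.2]
w8 46 378 [  5.5  35.5 -12.2  14.1] 393 [-35.4  -5.2 -11.8  14.1]
w8 49 391 [ 5.8 38.3 -8.6 14.1] 397 [-37.8  -5.5  -8.9  14.1]
```

Run:
```python
from h import *
import pickle
yaw=np.radians(-13.6); R=np.array([[np.cos(yaw),-np.sin(yaw)],[np.sin(yaw),np.cos(yaw)]])
for n in ['2','3']:
    W=pickle.load(open(f'W{n}.pkl','rb')).reshape(-1,3); L=W.copy(); L[:,:2]=(W[:,:2]-[0,.0016]-[.503,-.0573])@R; L*=1e3; L[:,2]+=1.5
    q=L[(abs(L[:,1])<30)&(L[:,0]>3)&(L[:,0]<20)&(L[:,2]>20)&(L[:,2]<95)]
    print(n,[(a,np.round(np.percentile(q[(q[:,0]>=a)&(q[:,0]<a+1),2],[5,95]),1).tolist()) for a in range(4,17) if ((q[:,0]>=a)&(q[:,0]<a+1)).sum()>2])
s,p=pickle.load(open('w5.pkl','rb'))
V,U=np.mgrid[0:384,0:512]
W=wworld(s,p,U.ravel(),V.ravel()); T=tool(s); L=((W-T[:3,3])@T[:3,:3]*1e3); L[:,2]*=-1; L[:,:2]-=[.38,1.55]; L[:,2]+=1.5
L=L[(abs(L[:,0])<12)&(abs(L[:,1])<31)&(abs(L[:,1])>14)&(L[:,2]>-5)&(L[:,2]<40)]
for a in range(14,30): 
    k=L[(abs(L[:,1])>=a)&(abs(L[:,1])<a+1)]; print(a-14.8+4,len(k),np.round(k[:,2].min(),1) if len(k) else '')
```

```text
2 [(4, [32.5, 34.9]), (5, [29.9, 75.4]), (6, [28.9, 77.4]), (7, [76.8, 80.7]), (8, [78.6, 82.8]), (9, [81.0, 85.7]), (10, [83.7, 86.7]), (11, [84.6, 87.1]), (12, [84.2, 86.3]), (13, [84.3, 85.9]), (14, [83.5, 85.9]), (15, [83.2, 84.1])]
3 [(4, [32.4, 34.5]), (5, [25.3, 75.2]), (6, [23.5, 77.8]), (7, [76.5, 80.3]), (8, [79.1, 82.9]), (9, [81.0, 85.3]), (10, [83.4, 86.0]), (11, [84.4, 86.7]), (12, [84.3, 86.2]), (13, [83.5, 86.2]), (14, [83.0, 85.4]), (15, [83.9, 84.4])]
3.1999999999999993 486 0.5
4.199999999999999 677 0.2
5.199999999999999 336 3.4
6.199999999999999 194 3.1
7.199999999999999 152 4.0
8.2 149 4.6
9.2 148 4.1
10.2 78 3.6
11.2 6 21.1
12.2 85 7.6
13.2 95 8.2
14.2 97 7.7
15.2 87 6.9
16.2 78 9.2
17.2 41 11.5
18.2 0
```

Emit:
send_rows(
  deltas=[
    [[0.17,-0.04,0,0,0,0],[0.17,-0.04,-1,0,0,0],[0.17,-0.04,-2.5,0,0,0],[0.17,-0.04,-4,0,0,0],[0.17,-0.04,-5,0,0,0],[0.17,-0.04,-5.5,0,0,0],[0.17,-0.04,-5.5,0,0,0],[0.17,-0.04,-5.5,0,0,0]],
  ],
)

```text
clock: 11.2
tcp_pos: [0.5025, -0.0619, 0.1527]
orientation: [0.0, 0.786, 0.618, 0.0]
wrist_force: [0.2, -0.4, -1.2]
finger_gap: 0.0073
```

```bash
python3 look.py w9
python3 - <<'E'
import cv2
a=cv2.imread('pics/w9.png')[60:320,150:380]; cv2.imwrite('pics/w9c.png',cv2.resize(a,None,fx=2.3,fy=2.3,interpolation=cv2.INTER_CUBIC))
E
```

```text
[ 0.502505   -0.06187317  0.15266294] [2.62163682e-04 7.86451002e-01 6.17652586e-01 1.88150287e-04] [ 0.15678527 -0.41721094 -1.15829112] 11.2 0.007283492472706978
cas 1563 x [13.1 36.9 52.9] y [-4.5 -0.1  3.5] z [15.  19.  27.2] rect 89.99
cas tall 710 x [13.1 34.9 52.7] y [0.6 1.9 3.5] z [24.8 26.1 27.3] rect 89.96
cas short 848 x [13.1 39.  52.9] y [-5.1 -2.4  3.3] z [12.5 18.1 19.4] rect 89.99
lip 844 x [-15.6  21.5  54.9] y [ 7.  10.1 13.5] z [-73.1 -69.4 -67.6] rect 0.38
fence top 727 x [56.4 61.4 66.3] y [-16.5   0.   16.5] z [-66.2 -64.3 -62.8] rect 90.0
fingers 186 x [33.2 40.8 47.2] y [-15.3 -11.4  -7.7] z [-89.8 -84.  -81.8] rect 1.12
gasket 203 x [-51.4  -6.2  52.3] y [-11.6  -0.8   3.7] z [-122.5 -120.6 -118.5] rect 1.98
base 10424 x [-74.5  19.7  91.9] y [-49.9 -11.7  48. ] z [-141.5 -139.2 -137.3] rect 89.99
lip slope deg 0.2968792591471837 y@x0 10.044472479656172
gasket slope deg -0.14037931065856868 y@x0 -1.6269458687419511
```

View pics/w9c.png

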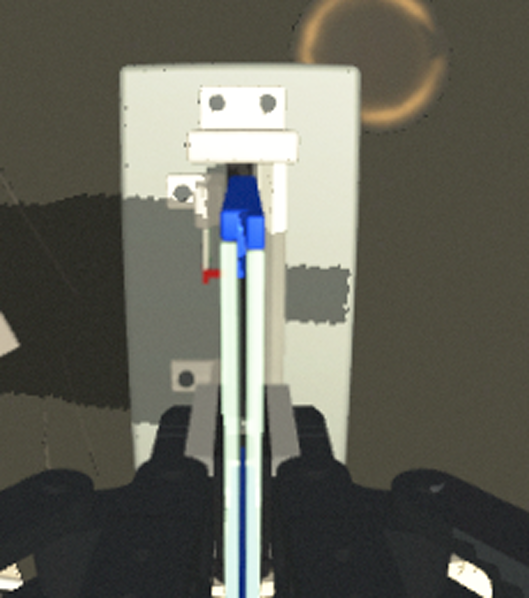

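Emit:
send_rows(
  deltas=[
    [[-0.06,0,-0.5,0,0,0],[-0.06,0,-1.2,0,0,0],[-0.06,0,-2,0,0,0],[-0.06,0,-2.6,0,0,0],[-0.06,0,-3.2,0,0,0],[-0.06,0,-3.2,0,0,0]],
  ],
)

```text
clock: 11.85
tcp_pos: [0.5008, -0.0616, 0.1191]
orientation: [-0.001, 0.786, 0.618, -0.001]
wrist_force: [-0.7, -1.3, -1.6]
finger_gap: 0.0072
```

Emit:
send_rows(
  deltas=[
    [[0,0,-0.5,0,0,0],[0,0,-1,0,0,0],[0,0,-1.5,0,0,0],[0,0,-2,0,0,0],[0,0,-2.2,0,0,0],[0,0,-2.2,0,0,0],[0,0,-2.2,0,0,0]],
  ],
)

```text
clock: 12.55
tcp_pos: [0.5017, -0.0618, 0.0984]
orientation: [0.0, 0.786, 0.618, 0.0]
wrist_force: [-0.2, -0.4, -1.6]
finger_gap: 0.0073
```

```bash
python3 look.py w10
```

```text
[ 0.50166996 -0.06182936  0.09838277] [7.89638272e-05 7.86478320e-01 6.17617878e-01 4.83401837e-05] [-0.17907282 -0.35698252 -1.5545532 ] 12.55 0.007311832183752904
cas 1584 x [13.1 36.8 52.8] y [-4.5  0.3  3.5] z [14.4 19.  27.1] rect 89.87
cas tall 700 x [13.3 35.1 52.7] y [0.6 1.9 3.5] z [24.8 26.1 27.5] rect 89.64
cas short 878 x [13.1 38.3 52.9] y [-4.9 -2.3  3.9] z [12.4 18.  19.9] rect 0.01
lip 1165 x [ 0.2 31.6 66.3] y [ 7.3 10.9 14.3] z [-19.2 -15.1 -13.4] rect 0.31
fence top 1265 x [52.9 61.4 66. ] y [-15.8   0.9  17.3] z [-11.9 -10.   -8.4] rect 89.95
backface 27 x [ 3.  11.1 18.6] y [5.5 5.5 5.5] z [-34.5 -31.6 -29. ] rect 0.04
fingers 371 x [-74.6  39.4  47.1] y [-14.6 -10.4  -5.8] z [-36.1 -30.  -27.5] rect 89.27
gasket 202 x [-37.5   2.6  50.8] y [-11.6  -0.7   5.6] z [-68.5 -66.3 -64.6] rect 0.61
base 13626 x [-57.6  27.5  92.2] y [-49.  -11.9  48.6] z [-87.  -84.9 -83.4] rect 0.03
lip slope deg -0.05108377661441404 y@x0 10.938964544035366
backface slope deg 0.007370158470628848 y@x0 5.48366325848705
gasket slope deg -1.1168778482565724 y@x0 -1.7039081361596902
```

Emit:
send_rows(
  deltas=[
    [[0.02,0.1,0,0,0,0],[0.05,0.2,0,0,0,0],[0.06,0.24,0,0,0,0],[0.07,0.28,0,0,0,0],[0.07,0.28,0,0,0,0],[0.07,0.28,0,0,0,0]],
  ],
)

```text
clock: 13.2
tcp_pos: [0.5023, -0.059, 0.0983]
orientation: [0.0, 0.786, 0.618, 0.0]
wrist_force: [0.5, -0.6, -0.5]
finger_gap: 0.0072
```

Emit:
send_rows(
  deltas=[
    [[0.01,0.03,0,0,0,0],[0.01,0.05,0,0,0,0],[0.01,0.05,0,0,0,0],[0.01,0.05,0,0,0,0]],
  ],
)

```text
clock: 13.6
tcp_pos: [0.5024, -0.0586, 0.0983]
orientation: [0.0, 0.786, 0.618, -0.0]
wrist_force: [0.1, -0.1, -1.6]
finger_gap: 0.007
```

```bash
cat > fs.py <<'E'
from h import *
F=[];P=[];M=[]
for i in range(4):
    s=get_state(); F.append(s['wrist_force']);P.append(s['tcp_pos']);M.append(s['ft_torque']); read_camera('wrist')
F=np.array(F); print('F',np.round(F,1).tolist()); f=F.mean(0); print('mean',f.round(2),'along fence y',round(f@[.237,.972,0],2),'across',round(f@[.972,-.237,0],2),'M',np.mean(M,0).round(3),'P',np.mean(P,0).round(4),s['clock'],s['finger_gap'],np.degrees(np.linalg.norm(Ro.from_matrix(tool(s)[:3,:3]).as_rotvec())))
E
python3 fs.py; python3 look.py w11 | egrep 'cas|fence|0\.'
```

```text
F [[0.1, -0.1, -1.6], [0.4, -1.1, -1.3], [0.6, 0.2, -1.1], [-0.3, -0.7, -1.1]]
mean [ 0.21 -0.43 -1.28] along fence y -0.36 across 0.31 M [-0.115  0.008 -0.004] P [ 0.5024 -0.0586  0.0983] 13.75 0.007145759759366066 179.988804552393
[ 0.50241216 -0.0586062   0.0983379 ] [ 9.38163004e-05  7.86514361e-01  6.17571980e-01 -3.14245340e-05] [-0.58252679 -0.07549095 -0.02924999] 13.8 0.007136733796078755
cas 1581 x [13.1 36.7 52.8] y [-4.5  0.3  5.5] z [14.1 18.9 27.2] rect 0.02
cas tall 703 x [13.1 34.9 52.7] y [0.6 1.9 3.5] z [24.8 26.1 27.4] rect 89.79
cas short 872 x [13.  38.3 52.9] y [-4.5 -2.3  6.7] z [11.9 18.  19.6] rect 0.08
fence top 1272 x [52.9 57.8 62.8] y [-15.6   0.9  17.3] z [-11.8  -9.9  -8.5] rect 89.95
backface 32 x [ 0.2  9.3 18.1] y [5.5 5.5 5.6] z [-35.5 -32.6 -29.5] rect 0.01
fingers 350 x [-76.1  36.1  43.8] y [-14.6 -10.4  -5.9] z [-36.1 -30.2 -27.6] rect 89.28
gasket 187 x [-37.6  -0.4  45.3] y [-11.6  -0.7   5.6] z [-67.8 -66.1 -64.6] rect 3.88
lip slope deg 0.2394918487091946 y@x0 10.83414938086826
backface slope deg 0.021082993795468283 y@x0 5.527948242827294
```

Emit:
send_rows(
  deltas=[
    [[0.01,0.03,0,0,0,0],[0.01,0.05,0,0,0,0],[0.01,0.05,0,0,0,0],[0.01,0.05,0,0,0,0]],
  ],
)

```text
clock: 14.25
tcp_pos: [0.5025, -0.0585, 0.0984]
orientation: [0.0, 0.787, 0.617, -0.0]
wrist_force: [-0.6, -3.6, -0.2]
finger_gap: 0.007
```

```bash
python3 fs.py
```

```text
F [[-0.6, -3.6, -0.2], [-1.8, -4.0, 0.8], [-1.5, -5.4, -0.3], [-1.5, -4.7, 0.0]]
mean [-1.36 -4.42  0.1 ] along fence y -4.62 across -0.27 M [-0.983  0.335 -0.006] P [ 0.5025 -0.0585  0.0984] 14.4 0.007285777776638637 179.95434997544564
```

Emit:
send_rows(
  deltas=[
    [[0,-0.02,-0.1,0,0,0],[0,-0.02,-0.2,0,0,0],[0,-0.02,-0.3,0,0,0],[0,-0.02,-0.4,0,0,0],[0,-0.02,-0.5,0,0,0],[0,-0.02,-0.6,0,0,0],[0,-0.02,-0.6,0,0,0]],
  ],
)

```text
clock: 15.15
tcp_pos: [0.5028, -0.0586, 0.0925]
orientation: [0.001, 0.787, 0.617, 0.0]
wrist_force: [-1.4, -4.8, 0.3]
finger_gap: 0.007
```

```bash
python3 fs.py
```

```text
F [[-1.4, -4.8, 0.3], [-1.4, -3.8, 0.3], [-0.6, -5.8, 0.3], [-0.4, -5.3, -0.6]]
mean [-0.93 -4.92  0.09] along fence y -5.01 across 0.26 M [-1.027  0.199 -0.022] P [ 0.5029 -0.0586  0.0925] 15.3 0.006826029152273571 179.9342859035628
```

Emit:
send_rows(
  deltas=[
    [[0,-0.02,-0.1,0,0,0],[0,-0.02,-0.15,0,0,0],[0,-0.02,-0.2,0,0,0],[0,-0.02,-0.25,0,0,0],[0,-0.02,-0.3,0,0,0],[0,-0.02,-0.3,0,0,0]],
  ],
)

```text
clock: 15.95
tcp_pos: [0.5029, -0.0587, 0.0896]
orientation: [0.0, 0.787, 0.618, 0.0]
wrist_force: [-0.7, -5.4, 2.4]
finger_gap: 0.0073
```

```bash
python3 fs.py
```

```text
F [[-0.7, -5.4, 2.4], [-1.2, -4.7, 3.0], [-0.7, -4.2, 2.5], [-1.5, -6.0, 1.6]]
mean [-1.02 -5.08  2.41] along fence y -5.18 across 0.21 M [-0.986  0.217 -0.011] P [ 0.5029 -0.0587  0.0896] 16.1 0.006888525765170164 179.94355568976758
```

Emit:
send_rows(
  deltas=[
    [[0,-0.03,-0.1,0,0,0],[0,-0.03,-0.2,0,0,0],[0,-0.03,-0.25,0,0,0],[0,-0.03,-0.3,0,0,0],[0,-0.03,-0.35,0,0,0],[0,-0.03,-0.4,0,0,0],[0,-0.03,-0.4,0,0,0],[0,-0.03,-0.4,0,0,0]],
  ],
)

```text
clock: 16.95
tcp_pos: [0.503, -0.0587, 0.0861]
orientation: [0.001, 0.786, 0.618, 0.001]
wrist_force: [-2.3, -3.5, 8.1]
finger_gap: 0.0072
```

```bash
python3 fs.py; python3 look.py w12 | egrep 'cas|fence|back|lip'
python3 - <<'E'
import cv2
a=cv2.imread('pics/w12.png')[60:320,150:380]; cv2.imwrite('pics/w12c.png',cv2.resize(a,None,fx=2.3,fy=2.3,interpolation=cv2.INTER_CUBIC))
E
```

```text
F [[-2.3, -3.5, 8.1], [-2.7, -4.4, 8.4], [-2.3, -3.5, 8.1], [-2.6, -4.2, 7.8]]
mean [-2.45 -3.92  8.13] along fence y -4.39 across -1.45 M [-0.673  0.51   0.001] P [ 0.503  -0.0587  0.0861] 17.1 0.007016780145219091 179.9438142886401
cas 1600 x [13.1 36.4 52.8] y [-4.5  0.3  4.2] z [12.8 18.9 27.2] rect 0.02
cas tall 707 x [13.  34.7 52.6] y [0.6 1.9 3.5] z [24.8 26.1 27.4] rect 0.02
cas short 886 x [13.1 37.8 52.8] y [-4.6 -2.3  5.3] z [11.8 18.  19.6] rect 0.02
lip 1145 x [-47.2  31.8  62.8] y [ 6.9 10.4 13.8] z [-6.8 -2.8 -1. ] rect 89.89
fence top 1468 x [52.8 57.8 62.4] y [-16.1   0.4  16.4] z [0.5 2.3 4. ] rect 40.41
backface 10 x [15.1 18.  20.7] y [4.9 5.  5. ] z [-17.5 -17.2 -16.6] rect 89.67
lip slope deg 0.1652961093244695 y@x0 10.345644465384316
```

View pics/w12c.png

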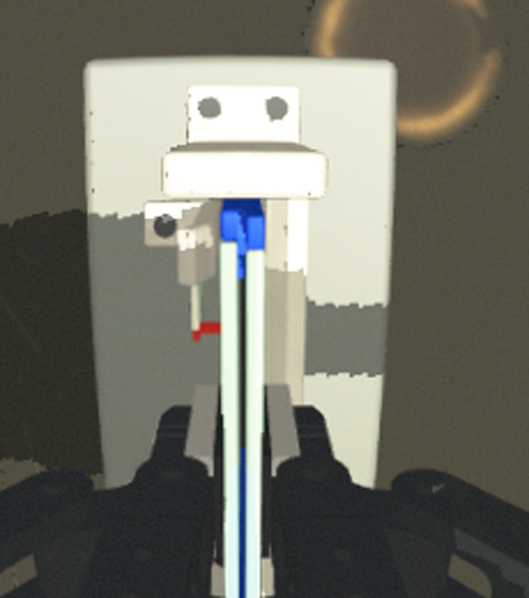

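Emit:
send_rows(
  deltas=[
    [[0,0,-0.04,0,0,0],[0,0,-0.08,0,0,0],[0,0,-0.12,0,0,0],[0,0,-0.16,0,0,0],[0,0,-0.16,0,0,0],[0,0,-0.16,0,0,0],[0,0,-0.16,0,0,0]],
  ],
)

```text
clock: 17.9
tcp_pos: [0.5031, -0.0587, 0.0858]
orientation: [0.001, 0.786, 0.618, 0.001]
wrist_force: [-6.1, -2.9, 18.2]
finger_gap: 0.0072
```

```bash
python3 fs.py;  python3 - <<'E'
from h import *
p=read_camera('scene'); save(p,'s3')
a=cv2.imread('pics/s3.png'); cv2.imwrite('pics/s3c.png',cv2.resize(a[140:225,235:350],None,fx=6.5,fy=6.5,interpolation=cv2.INTER_CUBIC))
E
```

```text
F [[-6.1, -2.9, 18.2], [-4.9, -2.0, 17.7], [-5.4, -2.6, 18.3], [-4.8, -2.8, 17.2]]
mean [-5.29 -2.6  17.85] along fence y -3.78 across -4.53 M [-0.524  1.184 -0.045] P [ 0.5031 -0.0587  0.0858] 18.05 0.006901262077433405 179.89780847643328
```

View pics/s3c.png

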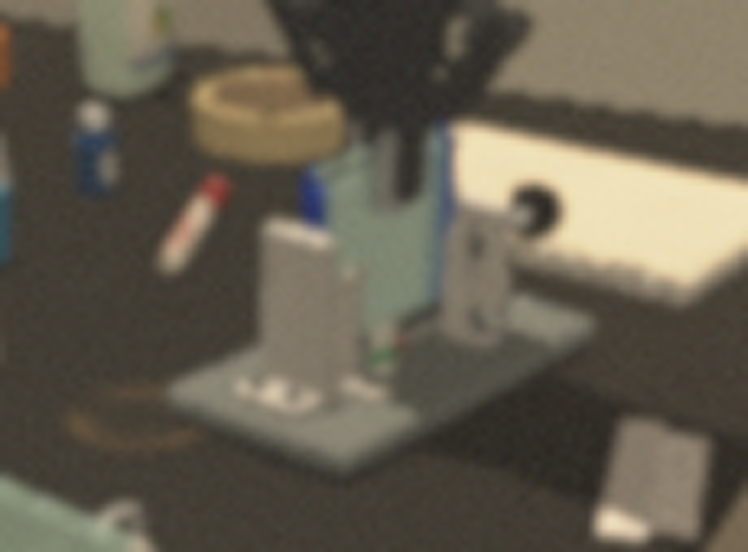

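View pics/s3.png

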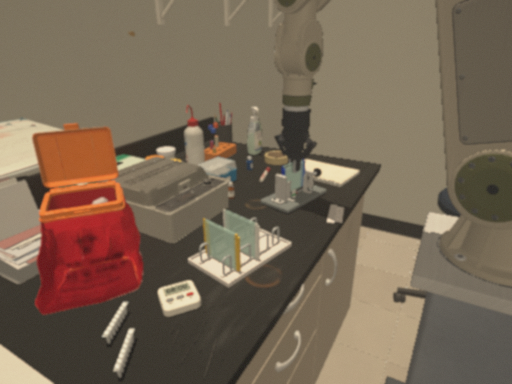

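The force jumped to 18 N with almost no extra sink and a sideways push. A gripper finger has met the flared back lip, so the grip is too low. I'll unload, re-grip about 5 mm higher, then press again.

Emit:
send_rows(
  deltas=[
    [[0,0,0.15,0,0,0],[0,0,0.3,0,0,0],[0,0,0.45,0,0,0],[0,0,0.6,0,0,0],[0,0,0.7,0,0,0],[0,0,0.7,0,0,0],[0,0,0.7,0,0,0]],
  ],
)

```text
clock: 18.85
tcp_pos: [0.5024, -0.0585, 0.0904]
orientation: [-0.0, 0.786, 0.618, -0.0]
wrist_force: [0.8, -3.2, -0.8]
finger_gap: 0.0069
```

```bash
python3 fs.py
```

```text
F [[0.8, -3.2, -0.8], [-0.5, -2.8, -1.0], [0.6, -2.0, -1.1], [0.0, -3.0, -1.5]]
mean [ 0.23 -2.75 -1.09] along fence y -2.62 across 0.87 M [-0.552 -0.089 -0.038] P [ 0.5023 -0.0585  0.0904] 19.0 0.0070416752456321915 179.96830365759354
```

Emit:
send_rows(
  deltas=[
    [[0,0,-0.05,0,0,0],[0,0,-0.05,0,0,0],[0,0,-0.05,0,0,0]],
  ],
)

```text
clock: 19.35
tcp_pos: [0.5024, -0.0586, 0.0902]
orientation: [-0.0, 0.786, 0.618, 0.0]
wrist_force: [-1.0, -2.1, -0.6]
finger_gap: 0.0073
```

Emit:
send_rows(
  deltas=[
    [[0,0,0,0,0,0],[0,0,0,0,0,0],[0,0,0,0,0,0],[0,0,0.2,0,0,0],[0,0,0.4,0,0,0],[0,0,0.5,0,0,0],[0,0,0.5,0,0,0],[0,0,0.5,0,0,0]],
  ],
  jaw=-0.65,
)

```text
clock: 20.15
tcp_pos: [0.5026, -0.0587, 0.0953]
orientation: [0.0, 0.786, 0.618, 0.0]
wrist_force: [-0.5, 0.1, -0.3]
finger_gap: 0.0151
```

```bash
python3 fs.py; python3 look.py w13
python3 - <<'E'
import cv2
a=cv2.imread('pics/w13.png')[60:320,150:380]; cv2.imwrite('pics/w13c.png',cv2.resize(a,None,fx=2.3,fy=2.3,interpolation=cv2.INTER_CUBIC))
E
```

```text
F [[-0.5, 0.1, -0.3], [0.8, 0.3, -0.2], [0.1, -0.6, -0.5], [-0.1, 0.3, -0.0]]
mean [ 0.07  0.04 -0.25] along fence y 0.06 across 0.06 M [-0.015 -0.002 -0.003] P [ 0.5025 -0.0587  0.0952] 20.3 0.014602364862209487 179.9966703521066
[ 0.5024548  -0.0586981   0.09514015] [-2.83844964e-05  7.86483080e-01  6.17611823e-01 -1.50883642e-05] [-0.07133705 -0.77434183 -0.45352058] 20.35 0.014951997110322534
cas 1448 x [13.2 35.4 52.9] y [-4.3  0.3  3.4] z [12.  14.3 22.2] rect 0.01
cas short 1392 x [13.2 35.2 52.8] y [-4.3  0.3  3.4] z [12.  14.  21.9] rect 0.01
lip 1330 x [-56.8  25.2  62.9] y [ 7.5 10.5 14.2] z [-16.  -12.  -10.1] rect 89.75
fence top 1296 x [52.9 58.  62.6] y [-15.5   0.4  17.3] z [-8.5 -6.8 -5.3] rect 0.11
backface 71 x [-8.  12.1 32.3] y [5.4 5.5 5.5] z [-38.7 -31.7 -25.5] rect 0.03
fingers 471 x [-72.8  33.8  43.9] y [-14.4 -10.   -5.8] z [-32.9 -27.8 -24.4] rect 89.24
gasket 230 x [-36.6  -0.7  44.9] y [-11.6  -0.7   5.6] z [-66.5 -63.9 -59.5] rect 1.13
base 12789 x [-47.8  29.8  88.9] y [-49.  -10.5  48.6] z [-83.9 -81.7 -80.1] rect 89.98
lip slope deg 0.4118295603048629 y@x0 10.56226965776853
backface slope deg 0.04214000495726315 y@x0 5.4837616618303855
gasket slope deg 0.18898044563314892 y@x0 -2.8529392829343543
```

View pics/w13c.png

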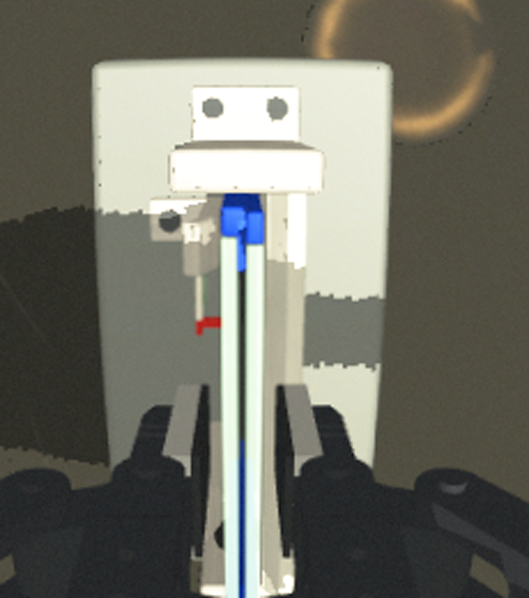

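Emit:
send_rows(
  deltas=[
    [[0,0,0,0,0,0],[0,0,0,0,0,0],[0,0,0,0,0,0],[0,0,0,0,0,0],[0,0,0,0,0,0]],
  ],
  jaw=-1,
  force=45,
)

```text
clock: 20.9
tcp_pos: [0.5024, -0.0587, 0.0952]
orientation: [-0.0, 0.786, 0.618, -0.0]
wrist_force: [-0.7, -0.5, -0.1]
finger_gap: 0.0066
```

Emit:
send_rows(
  deltas=[
    [[0.01,0.04,0,0,0,0],[0.01,0.06,0,0,0,0],[0.01,0.06,0,0,0,0],[0.01,0.06,0,0,0,0]],
  ],
)

```text
clock: 21.3
tcp_pos: [0.5024, -0.0586, 0.0952]
orientation: [0.0, 0.787, 0.617, -0.0]
wrist_force: [-2.3, -3.3, 0.6]
finger_gap: 0.0068
```

```bash
python3 fs.py; python3 look.py w14 | egrep 'cas|fence|back'
```

```text
F [[-2.3, -3.3, 0.6], [-1.7, -4.9, 0.0], [-2.9, -4.6, 1.1], [-1.3, -5.3, 1.5]]
mean [-2.06 -4.52  0.82] along fence y -4.88 across -0.93 M [-0.888  0.483  0.043] P [ 0.5024 -0.0586  0.0952] 21.45 0.00686992133470887 179.96182572527553
cas 1478 x [13.1 35.2 52.8] y [-4.5  0.3  5.5] z [11.7 17.9 22.2] rect 0.02
cas tall 11 x [13.  13.1 13.2] y [-8.7  5.   8.9] z [25.2 27.6 32.1] rect 0.01
cas short 1431 x [13.1 35.4 52.8] y [-4.5  0.3  3.4] z [11.7 14.6 21.8] rect 0.02
fence top 1287 x [52.9 58.  62.5] y [-15.6   0.9  17.3] z [-8.4 -6.8 -5.2] rect 89.93
backface 56 x [ 1.  16.4 32.6] y [5.5 5.5 5.6] z [-38.6 -34.1 -28.3] rect 0.12
backface slope deg 0.0663561488770542 y@x0 5.488925688545104
```

Emit:
send_rows(
  deltas=[
    [[0,-0.02,-0.1,0,0,0],[0,-0.02,-0.2,0,0,0],[0,-0.02,-0.3,0,0,0],[0,-0.02,-0.4,0,0,0],[0,-0.02,-0.5,0,0,0],[0,-0.02,-0.55,0,0,0],[0,-0.02,-0.55,0,0,0],[0,-0.02,-0.55,0,0,0]],
  ],
)

```text
clock: 22.35
tcp_pos: [0.5028, -0.0587, 0.0907]
orientation: [0.001, 0.787, 0.618, 0.0]
wrist_force: [-3.9, -4.8, 7.7]
finger_gap: 0.0064
```

```bash
python3 fs.py
```

```text
F [[-3.9, -4.8, 7.7], [-3.6, -4.3, 8.3], [-3.6, -4.4, 6.8], [-3.9, -2.9, 8.1]]
mean [-3.76 -4.12  7.71] along fence y -4.89 across -2.68 M [-0.739  0.966 -0.016] P [ 0.5028 -0.0587  0.0907] 22.5 0.006874715085454056 179.923731508434
```

Emit:
send_rows(
  deltas=[
    [[-0.01,0,-0.05,0,0,0],[-0.02,0,-0.1,0,0,0],[-0.03,0,-0.15,0,0,0],[-0.03,0,-0.2,0,0,0],[-0.03,0,-0.22,0,0,0],[-0.03,0,-0.22,0,0,0],[-0.03,0,-0.22,0,0,0]],
  ],
)

```text
clock: 23.25
tcp_pos: [0.5028, -0.0587, 0.089]
orientation: [0.001, 0.787, 0.618, 0.0]
wrist_force: [-4.0, -3.7, 11.0]
finger_gap: 0.0067
```

```bash
python3 fs.py; python3 look.py w15
python3 - <<'E'
from h import *
a=cv2.imread('pics/w15.png')[60:320,150:380]; cv2.imwrite('pics/w15c.png',cv2.resize(a,None,fx=2.3,fy=2.3,interpolation=cv2.INTER_CUBIC))
p=read_camera('scene'); save(p,'s4')
a=cv2.imread('pics/s4.png'); cv2.imwrite('pics/s4c.png',cv2.resize(a[150:215,265:330],None,fx=9,fy=9,interpolation=cv2.INTER_CUBIC))
E
```

```text
F [[-4.0, -3.7, 11.0], [-5.4, -4.1, 10.9], [-4.8, -4.1, 10.6], [-5.1, -3.6, 9.9]]
mean [-4.8  -3.88 10.58] along fence y -4.9 across -3.74 M [-0.72   1.126 -0.006] P [ 0.5029 -0.0587  0.089 ] 23.4 0.007284084278601501 179.88744316273258
[ 0.50286727 -0.05871074  0.08898828] [9.74469721e-04 7.86525197e-01 6.17557311e-01 3.63965753e-04] [-4.02472534 -4.1891946  11.44755296] 23.45 0.006607984067828833
cas 1472 x [13.1 35.3 52.8] y [-4.5  0.3  3.4] z [11.8 18.2 22.3] rect 0.0
cas tall 8 x [13.  13.1 13.3] y [-8.4 -4.   7.4] z [24.8 27.4 28.9] rect 0.07
cas short 1418 x [13.1 35.3 52.8] y [-4.5 -0.1  3.4] z [11.8 14.4 21.8] rect 0.0
lip 1122 x [-47.3  31.   52.1] y [ 7.2 10.5 13.9] z [-9.7 -5.7 -3.9] rect 0.2
fence top 1463 x [52.9 58.  62.8] y [-16.    0.4  16.8] z [-2.5 -0.6  0.9] rect 89.99
backface 34 x [12.8 24.  32.6] y [5.  5.1 5.1] z [-24.4 -21.8 -19.4] rect 89.97
fingers 346 x [-69.4  37.2  43.8] y [-15.1 -11.2  -7.3] z [-26.7 -20.4 -18. ] rect 89.05
gasket 60 x [-35.   62.9  63. ] y [-11.6  -1.7  10.9] z [-60.3 -57.9 -53.8] rect 6.59
base 13800 x [-54.   27.   88.7] y [-49.5 -12.   48. ] z [-77.5 -75.5 -73.9] rect 0.23
lip slope deg 0.2465313382101153 y@x0 10.3870104721404
backface slope deg -0.030166700904646536 y@x0 5.077716371354469
gasket slope deg -0.1359633264250158 y@x0 -2.2615054876557315
```

View pics/w15c.png

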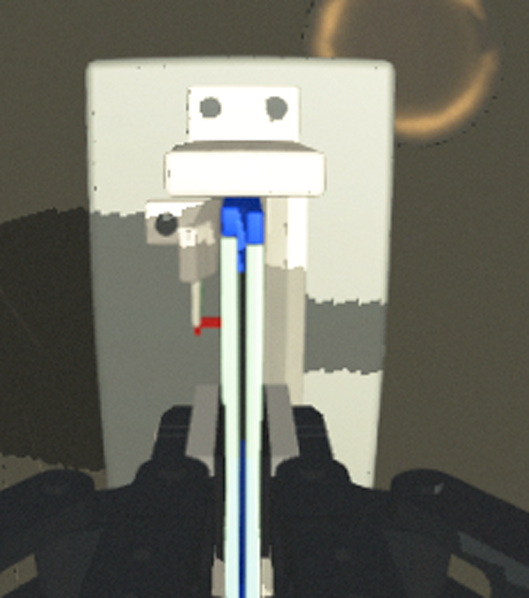

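View pics/s4c.png

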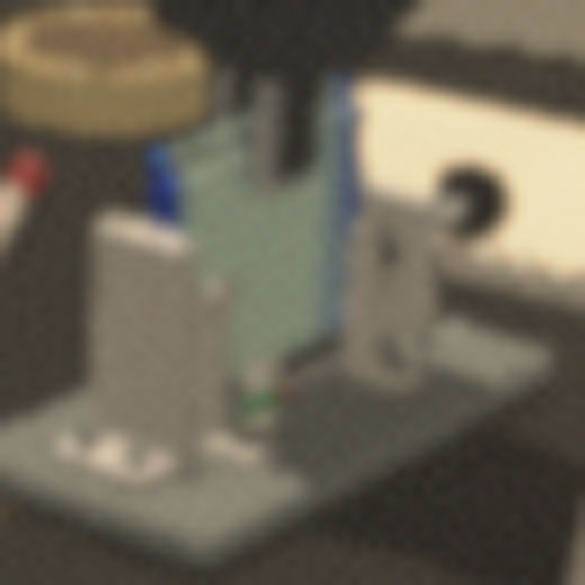

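Emit:
send_rows(
  deltas=[
    [[-0.02,0,0,0,0,0],[-0.04,0.01,0,0,0,0],[-0.05,0.01,0,0,0,0],[-0.05,0.01,0,0,0,0],[-0.05,0.01,0,0,0,0]],
  ],
)

```text
clock: 24.05
tcp_pos: [0.5028, -0.0587, 0.089]
orientation: [0.001, 0.787, 0.618, 0.001]
wrist_force: [-2.6, -4.0, 10.8]
finger_gap: 0.007
```

```bash
python3 fs.py; python3 look.py w16 | egrep 'cas|fence|back'
python3 - <<'E'
from h import *
import pickle
for n in ['w3','w9','w13','w16']:
    s,p=pickle.load(open(n+'.pkl','rb')); im=p['img'].astype(int)
    m=(im[...,0]>120)&(im[...,1]<60)&(im[...,2]<60)
    g=(im[...,1]>im[...,0]+35)&(im[...,1]>im[...,2]+15)
    for nm,k in (('red',m),('green',g)):
        v,u=np.nonzero(k); W=wworld(s,p,u,v); q=W[(abs(W[:,0]-.49)<.05)&(abs(W[:,1]+.055)<.06)&(W[:,2]>.012)&(W[:,2]<.07)]
        if len(q): print(n,nm,len(q),'z mm (corr)',np.round(np.percentile(q[:,2],[10,50,90])*1e3+1.5,1),'xy',q[:,:2].mean(0).round(4))
E
```

```text
F [[-2.6, -4.0, 10.8], [-2.7, -4.3, 10.0], [-3.3, -3.9, 10.1], [-3.3, -3.4, 10.2]]
mean [-2.98 -3.9  10.29] along fence y -4.5 across -1.98 M [-0.711  0.873  0.006] P [ 0.5028 -0.0587  0.089 ] 24.2 0.00676045519493671 179.85543231280172
cas 1459 x [13.1 35.1 52.8] y [-4.3  0.3  3.7] z [11.8 14.4 22.2] rect 0.01
cas tall 11 x [13.  13.1 13.2] y [-7.2 -3.6  7.3] z [26.7 28.7 33.1] rect 0.15
cas short 1414 x [13.1 35.3 52.8] y [-4.3  0.3  3.4] z [11.8 14.1 21.8] rect 0.18
fence top 1457 x [52.9 58.  62.8] y [-15.9   0.4  16.8] z [-2.5 -0.6  0.8] rect 89.93
backface 40 x [10.2 22.  32.2] y [5.1 5.1 5.1] z [-25.8 -22.2 -19.3] rect 0.01
backface slope deg 0.00029976695268693144 y@x0 5.108530442075893
w3 red 3 z mm (corr) [32.8 33.  34. ] xy [ 0.499  -0.0517]
w9 red 20 z mm (corr) [31.6 32.6 33.6] xy [ 0.4927 -0.0503]
w13 red 41 z mm (corr) [30.4 31.7 32.7] xy [ 0.4936 -0.0504]
w16 red 37 z mm (corr) [24.1 25.4 26.2] xy [ 0.4944 -0.0505]
```

The pointer has sunk 7.2 mm from free, which is about 10.8 N. The wrist force agrees and the fence contact is held. Handing in.

Run:
```python
from h import *
print(hand_in())
```

```text
the job is handed in; nothing more can be done
None
```

The blue cassette is in the stand's pocket, upright, short plate to the front and side edge against the fence. The arm is still gripping and pressing it, so you can tighten the thumbscrew. I handed in at about 24 s.

**Last checks:**
- **Push:** the wrist reads about 10.3 N upward. The red pointer's height in the wrist camera fell about 7.2 mm from its free position, which is about 10.8 N and mid-range for the green band. I did not see the pointer against the band directly; the scene view was too blurred.
- **Fence:** the cassette's edge lines up with the fence face to about 0.2 mm, with about 4.5 N of side contact.
- **Pocket:** about 1.5 mm clear of the back plate, and parallel to it within about 0.2°.
- **Grip:** set to 45 N, jaws at 7 mm. Fingertips are now about 23 mm below the cassette's top, not 28 mm.

**What went wrong:**
- **First press:** it stopped hard at about 18 N, most likely because a gripper finger met the flared back lip. I unloaded, let go with the cassette standing in the pocket, gripped about 5 mm higher and pressed again.
- **Camera error:** the wrist camera was about 1.6 mm off in y until I corrected it; after that it matched the top camera.
- **Leftover side force:** about 2 N across the pocket remains, probably friction on the gasket.

The other cassettes, timer and comb were not moved in the scene pictures taken during the job. I took no last picture to check the vial and the rest.

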